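Lock the drying tray with its retaining rod

TASK

The drying tray has been left pulled out of the rack: push it fully in, so that the eyes on the tray line up with the eyes on the rack's two rails, then take the steel rod that lies half under the shelf and thread it from the robot's right through all four eyes until its handle is up against the right-hand rail's eye. The handle is under the shelf, so draw the rod out by its tip, put it down and take it again by the handle. Leave the mug, the tumbler, the teapot lid and the spatula where they are, and let go of the rod at the end.

Things in the scene. Friction and masses are not known exactly. Their poses are not given: they have to be found in the camera images.
- rack: Grey plastic drying rack, fixed. Origin on the counter under the middle of the row of eyes; x points away from the robot into the rack, y to the robot's left, z up; turned up to 9 degrees. Two side rails, 14 mm wide, 30 mm high, run along x at y = -89 and +89 mm, from x = -20 to 305 mm; each carries an upright eye plate at its front.
- eye_right (a point): Centre of the hole in the right-hand rail's eye plate, on the plate's outer face: x = 0, y = -92, z = 60 mm of the rack. The hole is round, 16 mm across, along the rack's y. The plate is 10 mm thick (y = -92 to -82), 36 mm wide along x, its top at z = 80 mm. Axes as the rack's.
- eye_left (a point): The same for the left-hand rail's eye plate: hole centre on its outer face, x = 0, y = +92, z = 60 mm of the rack; plate from y = +82 to +92 mm. Axes as the rack's.
- shelf_edge (a point): Middle of the front upper edge of the rack's slatted shelf (x = 120, y = -50, z = 150 mm of the rack). The shelf's underside is at z = 128 mm; it covers x = 120 to 305, y = -260 to +160 mm, on four 12 mm corner posts. In front of this edge nothing is higher than the eyes (80 mm). Axes as the rack's.
- tray (a joint): How far the grey tray, lying between the rails, is pulled out towards the robot (rack's -x), in m: 0 = fully in against its stop, at most 0.09; starts 0.025 to 0.06 out. Slides with about 2 N friction, stays where left. Tray 270 x 146 mm, floor at z = 14, walls to 42 mm, an upright ear plate at each front corner.
- tray_ear (a point): Centre of the 16 mm round hole, along y, in the tray's right ear plate: y = -68, z = 60 mm of the rack; the left ear is its mirror image at y = +68. Each ear is 10 mm thick, 36 mm wide along x, top at z = 80 mm. Moves with the tray; with the tray fully in, x = 0 of the rack, so all four holes are in line. Axes as the rack's.
- tray_front (a point): Point on the outer (robot-side) face of the tray's upright front wall, at mid-length, 35 mm above the counter; the wall is 6 mm thick, 146 mm long, from 10 to 44 mm above the counter. Moves with the tray; with the tray fully in it lies at x = -26 mm, y = 0 of the rack. Axes as the rack's.
- rod: Steel rod, 10 mm in diameter, 50 to 90 g, with a black bar handle, 45 mm long (x = -45 to 0), 18 wide, 18 high (z = -5 to +13), too big for the holes. Origin on the rod's axis where it leaves the handle; x runs to the tip, 210 mm away. Lies level on the counter, right of the rack, along its x: axis 5 mm up, tip towards the robot, 110 to 140 mm in front of the shelf's edge, handle under the shelf.
- rod_tip (a point): Tip end of the steel rod, on its axis (x = 210 mm of the rod); the last 6 mm taper to 5 mm in diameter. Axes as the rod's.
- mug: Blue enamel mug, 76 mm in diameter, 75 mm high, on the shelf; origin at the centre of its underside. To be left alone.
- tumbler: Glass tumbler, 66 mm in diameter, 85 mm high, on the shelf; origin at the centre of its underside. To be left alone.
- teapot_lid: White porcelain teapot lid with a knob, 72 mm in diameter, 39 mm high, lying on a round green lid rest (90 mm across, 8 mm high) fixed near the right end of the shelf; origin at the centre of its underside. To be left alone.
- spatula: Wooden spatula, 260 mm long, lying on the counter to the left of the rack, along the rack's x; origin at its middle, on the underside. To be left alone.

How it is judged:
By the outcome, as a careful person would: the job done as asked, in the order asked, and still so for the second after the job is handed in, with the robot touching nothing.
It also fails if it takes over 72 s, if anything falls off the work surface, if the arm or the gripper's body presses on something with over 40 N, if the wrist force passes 120 N, or if a joint passes its speed limit or range.

ROBOT

A 7-joint arm with a two-finger parallel gripper is mounted at the origin on the work surface. World frame = base frame: x ahead of the robot, y to its left, z up, the work surface at z = 0. Lengths are in m, angles in rad, forces in N, time in s.
With the tool pointing down it reaches from about 0.425 to 0.825 m from the base axis. Payload 3.6 kg.
Tool frame: the origin (TCP) lies midway between the tips of the shut fingers; the grasp point (between the pads) lies manip.grip_depth behind it (manip.grip_depth is the distance from the TCP to the grasp point, in m); z points along the fingers, y is the direction in which the jaws open and shut (so a half turn about z gives the same grasp; the last joint's range is limited). The gripper opens to 93 mm and grips with 3 to 60 N. Pads are 15 mm wide; open, the fingers measure 128 mm over their backs; the gripper's body (75 mm by 188 mm) begins 65 mm behind the grasp point.
Start: joints at [1.224, 0.615, -0.013, 1.423, 0.008, 1.103, -0.04], TCP at [0.204, -0.617, 0.219] pointing down, gripper open.
Joint ranges: [-3.12, 3.12], [-0.3, 2.06], [-1.34, 1.32], [0.26, 2.42], [-1.36, 4.5], [0.01, 1.98], [-2.84, 2.84]. Speed limits (rad/s): [2.79, 2.79, 3.14, 3.14, 3.14, 3.14, 3.14].

INTERFACE

Orientations are given as a rotation vector (axis times angle).
In Python, from rig import manip, cams gives the robot as it stands.
- The arm moves only by the tool arm_command, never from a script. Its argument "targets" is a list of rows, each a list of 7 numbers: the turn, a rotation vector about the tool's x, y, z in rad, then the shift along the tool's x, y, z in m, then the gripper command: -1 is shut, 1 is fully open, values between are in proportion. A call has 1 to 5 rows; each row is the pose to reach, as a shift and turn from the pose commanded when the call began, along the tool's axes at that moment; what a row does not reach only later rows make up. A row lasts 1/10 s, in which the tool goes at most 50 mm and 8.59 degrees, less where a joint would pass 70% of its speed; a pose out of reach is approached as far as the arm can. A call with a gripper value outside its range is refused whole. The fingers move at their own pace and stop on an object; "force" is the grip in N (left out, the last holds). Time passes only in rows, so rows that repeat a pose let the fingers close. It gives the time, the measured TCP pose, the force and the opening at its end, in the units of the state.
- manip.state(): the state, without advancing time (a new reading comes with each control period).
- cams.grab_frame(name): name is "scene" or "side" or "wrist"; returns the picture (384x512x3 uint8, blue, green, red); there is no depth.
- cams.camera_model(name): a dict with "intrinsics" (3x3 intrinsics, pixels), "R" (3x3) and "t" (3): a world point X has camera coordinates R X + t. Camera axes: x right, y down, z forward; pixel columns grow to the right and rows downward; lengths in m; the calibration is good to about 2 mm. The wrist camera is an equidistant fisheye: a pixel r from the principal point sees the ray r / f radians off the axis. A picture is of the moment at which its call begins: read the wrist's pose just before it. camera_model takes no time and is no camera call; for the wrist camera it gives the pose at the moment of the call.
- manip.finish_job(): hands the job in, once; it reports no verdict.
The state is a dict: "time": time; "qpos": joint angles; "qd": joint speeds; "joint_torque": joint torques, N m; "position": TCP position; "orientation": TCP orientation; "force": force on the tool from outside, world axes, zero at the start; "moment": the same for the moment, N m; "gripper_width": finger opening in m.
Only numpy, scipy, OpenCV 4.12 (cv2) and the standard library are available. Lean on these libraries where they do the work, as an engineer would, in place of code of your own. Each camera call takes 0.05 s, during which the arm holds its last target.

## Working session

There is one attempt and no reset: what is moved stays moved. The work goes in short steps, Python scripts to look and compute and a tool call to move; the robot and the scene stay as the last step left them, time stands still between calls to the robot, and variables do not carry over. Pictures are saved under pics/ and viewed, and the job is handed in when it is done.

Besides the shell and the picture viewer there is one more tool, called after ">>>" by a JSON object that holds its "op" and its "data". arm_command: Moves the arm, as the interface text tells. Its arguments: {"type":"object","properties":{"targets":{"type":"array"},"force":{"type":"number"}},"required":["targets"]}

```bash
ls; mkdir -p pics; python3 - <<'E'
from rig import manip,cams
import cv2,numpy as np
np.set_printoptions(precision=4,suppress=True)
for n in ["scene","side","wrist"]:
    m=cams.camera_model(n); print(n,m)
    cv2.imwrite(f"pics/{n}0.png",cams.grab_frame(n))
print(manip.state(), manip.grip_depth)
E
```

```text
pics
scene {'intrinsics': array([[469.2237,   0.    , 253.4242],
       [  0.    , 469.2237, 187.8763],
       [  0.    ,   0.    ,   1.    ]]), 'R': array([[-0.6039,  0.797 , -0.0119],
       [ 0.4886,  0.3584, -0.7955],
       [-0.6297, -0.4862, -0.6059]]), 't': array([ 0.2984, -0.2764,  1.5779])}
side {'intrinsics': array([[471.0985,   0.    , 253.3189],
       [  0.    , 471.0985, 190.1777],
       [  0.    ,   0.    ,   1.    ]]), 'R': array([[-0.8818, -0.4713, -0.0151],
       [-0.3634,  0.6994, -0.6154],
       [ 0.3006, -0.5372, -0.7881]]), 't': array([0.634 , 0.2113, 0.8329])}
wrist {'intrinsics': array([[297.3186,   0.    , 258.584 ],
       [  0.    , 297.3186, 190.527 ],
       [  0.    ,   0.    ,   1.    ]]), 'R': array([[ 0.3155, -0.9489, -0.002 ],
       [-0.905 , -0.3015,  0.3002],
       [-0.2855, -0.0929, -0.9539]]), 't': array([-0.6489, -0.0349,  0.3922])}
{'time': 0.15, 'qpos': array([ 1.2245,  0.6157, -0.0126,  1.4245,  0.0081,  1.1034, -0.0404]), 'qd': array([ 0.001 , -0.0034,  0.001 , -0.0034, -0.    ,  0.0008, -0.0009]), 'joint_torque': array([  0.0001, -45.9351,   0.2095, -16.5944,  -0.061 ,   0.0182,
         0.0002]), 'position': array([ 0.2042, -0.6165,  0.2177]), 'orientation': array([-3.0995, -0.4999,  0.0005]), 'force': array([ 0.8854, -0.7153,  0.82  ]), 'moment': array([ 0.0284, -0.0527, -0.0279]), 'gripper_width': 0.09299016295690705} 0.0188
```

View pics/scene0.png

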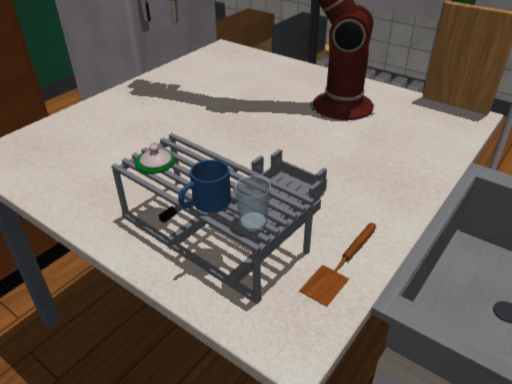

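View pics/side0.png

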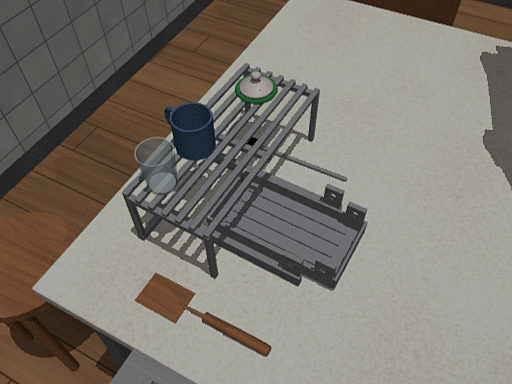

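View pics/wrist0.png

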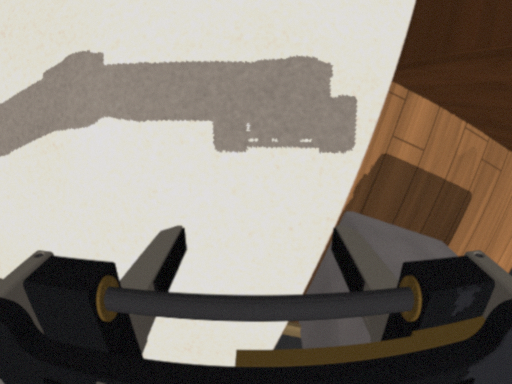

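The scene view shows the rack with the tray out at about (290,180). In the side view the ears are near (333,195), (355,213), (290,265) and (325,270), and the rod tip is at (346,179). I'll zoom in.

```bash
python3 - <<'E'
import cv2
a=cv2.imread("pics/side0.png")[150:300,230:380]; cv2.imwrite("pics/side0z.png",cv2.resize(a,None,fx=4,fy=4,interpolation=cv2.INTER_CUBIC))
a=cv2.imread("pics/scene0.png")[130:280,190:340]; cv2.imwrite("pics/scene0z.png",cv2.resize(a,None,fx=4,fy=4,interpolation=cv2.INTER_CUBIC))
a=cv2.imread("pics/side0.png")[55:295,115:355]; cv2.imwrite("pics/side0y.png",cv2.resize(a,None,fx=2.5,fy=2.5,interpolation=cv2.INTER_CUBIC))
E
```

```text
(no output)
```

View pics/side0z.png

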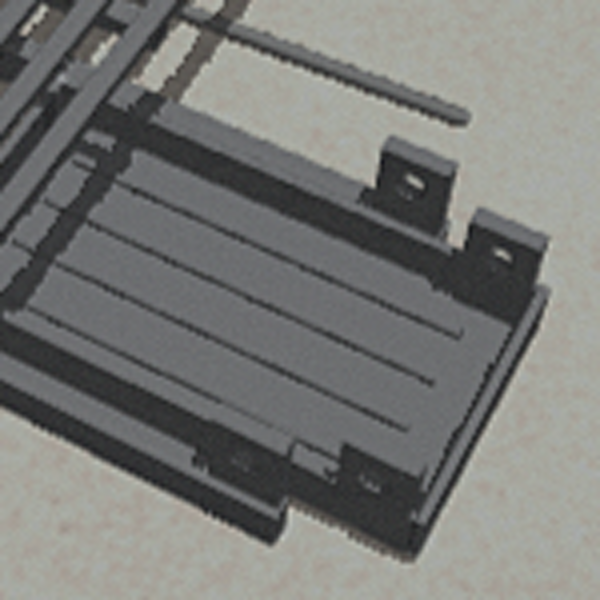

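View pics/scene0z.png

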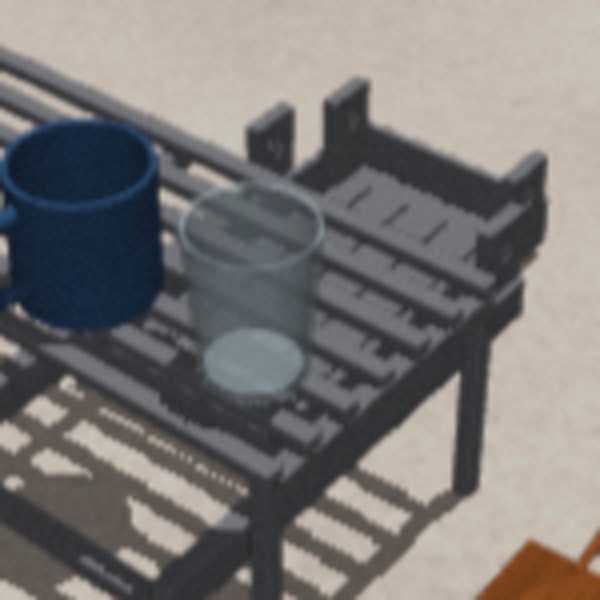

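View pics/side0y.png

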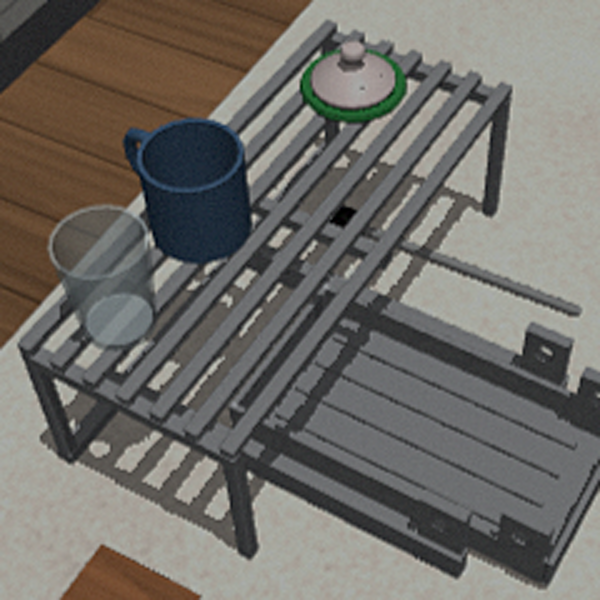

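```bash
cat > h.py <<'E'
import numpy as np, cv2
from rig import manip,cams
from scipy.spatial.transform import Rotation as Ro
np.set_printoptions(precision=4,suppress=True)
def ray(n,u,v,m=None):
    m=m or cams.camera_model(n); K=m["intrinsics"]; R=np.array(m["R"]); t=np.array(m["t"])
    p=np.array([(u-K[0,2])/K[0,0],(v-K[1,2])/K[1,1]])
    if n=="wrist":
        r=np.linalg.norm(p); d=np.array([*(p/r*np.sin(r)),np.cos(r)]) if r>1e-9 else np.array([0,0,1.])
    else: d=np.array([*p,1.])
    return -R.T@t, R.T@d/np.linalg.norm(d)
def onz(n,u,v,z,m=None):
    c,d=ray(n,u,v,m); return c+d*(z-c[2])/d[2]
def tri(rs):
    A=np.zeros((3,3));b=np.zeros(3)
    for c,d in rs:
        P=np.eye(3)-np.outer(d,d);A+=P;b+=P@c
    x=np.linalg.solve(A,b); return x,[np.linalg.norm((np.eye(3)-np.outer(d,d))@(x-c)) for c,d in rs]
def proj(n,X,m=None):
    m=m or cams.camera_model(n);K=m["intrinsics"];c=np.array(m["R"])@np.asarray(X)+m["t"]
    if n=="wrist":
        r=np.hypot(c[0],c[1]);th=np.arctan2(r,c[2]);p=c[:2]/r*th
    else:p=c[:2]/c[2]
    return np.array([K[0,0]*p[0]+K[0,2],K[1,1]*p[1]+K[1,2]])
def fit2(P,W):
    P=np.array(P,float)[:,:2];W=np.array(W)[:,:2];pc,wc=P.mean(0),W.mean(0);p=P-pc;w=W-wc
    a=np.arctan2((p[:,0]*w[:,1]-p[:,1]*w[:,0]).sum(),(p*w).sum());R=np.array([[np.cos(a),-np.sin(a)],[np.sin(a),np.cos(a)]])
    t=wc-R@pc; return a,t,(P@R.T+t-W)
E
python3 - <<'E'
from h import *
pts=[((120,-260,150),(319.4,91)),((120,160,150),(207.3,237.5)),((305,160,150),(123.8,193)),((305,-260,150),(247,63.8)),
((-18,-92,80),(230+459/4,150+164/4)),((18,-92,80),(230+386/4,150+136/4)),((-18,-82,80),(230+453/4,150+177/4))]
P=[];W=[]
for p,q in pts:
    w=onz("side",*q,p[2]/1000);P.append(np.array(p)/1000);W.append(w)
a,t,r=fit2(P,W);print(np.degrees(a),t);print(r*1000)
R=np.array([[np.cos(a),-np.sin(a)],[np.sin(a),np.cos(a)]])
rk=lambda w:R.T@(w[:2]-t)
# tray ear right top corners
for uv in [(548,238),(475,208),(540,254)]: print("ear top",rk(onz("side",230+uv[0]/4,150+uv[1]/4,.08)))
tip=onz("side",230+469/4,150+118/4,.005);print("tip",tip,rk(tip))
b=onz("side",230+215/4,150+22/4,.005);print("rod back",b,rk(b))
E
```

```text
-2.433091005772842 [0.5225 0.1238]
[[-2.0162 -5.5458]
 [-3.0696  0.5922]
 [ 4.8307  3.1485]
 [ 5.4207 -2.0426]
 [-1.4157  1.4034]
 [-3.1018 -0.2713]
 [-0.648   2.7156]]
ear top [-0.07   -0.0738]
ear top [-0.0337 -0.0729]
ear top [-0.0702 -0.0634]
tip [ 0.5209 -0.0601  0.005 ] [ 0.0063 -0.1838]
rod back [ 0.6731 -0.06    0.005 ] [ 0.1583 -0.1773]
```

```bash
cat >> h.py <<'E'
def T():
    s=manip.state();return np.array(s["position"]),Ro.from_rotvec(s["orientation"]),s
def down(yaw): # tool z down, tool x at azimuth yaw (rad)
    c,s=np.cos(yaw),np.sin(yaw)
    return Ro.from_matrix(np.array([[c,s,0],[s,-c,0],[0,0,-1]]))
def rel(pos,R):
    p,r,s=T(); d=r.inv()*R
    print("turn",d.as_rotvec(),"shift",r.inv().apply(np.array(pos)-p),"t",s["time"],"p",p,"w",s["gripper_width"])
E
python3 - <<'E'
from h import *
p,r,s=T();m=cams.camera_model("wrist");C=-m["R"].T@m["t"]
print("cam in tool",r.inv().apply(C-p),"\n",r.inv().as_matrix()@m["R"].T)
# view pose: above front of rack
for yaw in (0,np.pi/2,np.pi): rel([.45,.06,.30],down(yaw-0.042))
E
```

```text
cam in tool [ 0.0852 -0.0001 -0.1657] 
 [[ 0.0011 -0.9539 -0.3002]
 [ 1.      0.0009  0.0007]
 [-0.0004 -0.3002  0.9539]]
turn [-0.002   0.0004  0.3618] shift [ 0.446  -0.565  -0.0811] t 0.15 p [ 0.2042 -0.6165  0.2177] w 0.09299016295690705
turn [-0.0018 -0.0012 -1.209 ] shift [ 0.446  -0.565  -0.0811] t 0.15 p [ 0.2042 -0.6165  0.2177] w 0.09299016295690705
turn [-0.0005 -0.0028 -2.7798] shift [ 0.446  -0.565  -0.0811] t 0.15 p [ 0.2042 -0.6165  0.2177] w 0.09299016295690705
```

```bash
python3 - <<'E'
from h import *
rel([.42,.02,.30],down(np.pi/2-0.042))
E
```

```text
turn [-0.0018 -0.0012 -1.209 ] shift [ 0.405  -0.5365 -0.0812] t 0.15 p [ 0.2042 -0.6165  0.2177] w 0.09299016295690705
```

>>> {"op": "arm_command", "data": {"targets": [[0,0,-0.08,0.03,-0.039,-0.03,-1],[0,0,-0.16,0.06,-0.078,-0.05,-1],[0,0,-0.24,0.09,-0.118,-0.08,-1],[0,0,-0.32,0.12,-0.157,-0.08,-1],[0,0,-0.4,0.15,-0.196,-0.08,-1]]}}

```text
time: 0.65
position: [0.2808, -0.397, 0.2993]
orientation: [2.936, 1.11, 0.001]
force: [1.7, -0.1, -0.6]
gripper_width: 0.0578
```

>>> {"op": "arm_command", "data": {"targets": [[0,0,-0.15,0.04,-0.01,0,-1],[0,0,-0.3,0.08,-0.03,0,-1],[0,0,-0.45,0.12,-0.05,0,-1],[0,0,-0.6,0.16,-0.07,0,-1],[0,0,-0.7,0.2,-0.09,0,-1]]}}

```text
time: 1.15
position: [0.3713, -0.197, 0.2982]
orientation: [2.378, 2.053, -0.0]
force: [0.5, -0.3, 0.0]
gripper_width: 0.0177
```

```bash
python3 - <<'E'
from h import *
rel([.42,.02,.30],down(np.pi/2-0.042))
E
```

```text
turn [ 0.      0.0003 -0.1044] shift [ 0.2218  0.0166 -0.0019] t 1.15 p [ 0.3713 -0.197   0.2982] w 0.017727558784924758
```

>>> {"op": "arm_command", "data": {"targets": [[0,0,-0.1,0.045,0.003,0,-1],[0,0,-0.1,0.09,0.007,0,-1],[0,0,-0.1,0.135,0.01,0,-1],[0,0,-0.1,0.18,0.014,0,-1],[0,0,-0.1,0.22,0.017,0,-1]]}}

```text
time: 1.65
position: [0.421, 0.0184, 0.2983]
orientation: [2.276, 2.165, 0.001]
force: [1.6, -0.9, 0.5]
gripper_width: 0.0005
```

```bash
python3 - <<'E'
from h import *
import pickle
m=cams.camera_model("wrist"); f=cams.grab_frame("wrist"); cv2.imwrite("pics/w1.png",f); pickle.dump(m,open("pics/w1.pkl","wb"))
cv2.imwrite("pics/w1z.png",cv2.resize(f,(800,600),interpolation=cv2.INTER_CUBIC))
print(T()[0])
E
```

```text
[0.422  0.0262 0.2988]
```

View pics/w1z.png

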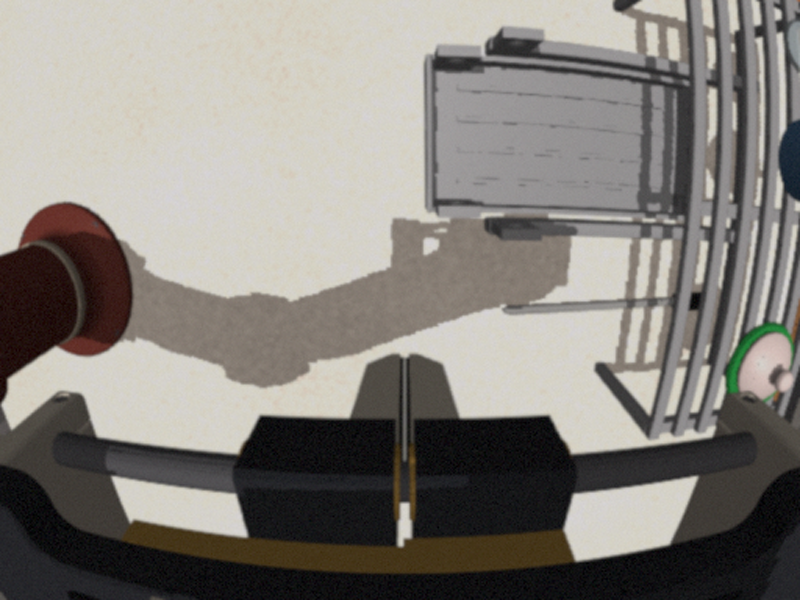

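The wrist view from above shows the tray (front edge near u≈428 of 800), the left and right eye plates near (515,40) and (515,228), and the rod from its tip at (505,310) to the handle at (697,300). I'll zoom in for the corners.

```bash
python3 - <<'E'
import cv2
f=cv2.imread("pics/w1.png")
cv2.imwrite("pics/w1a.png",cv2.resize(f[125:225,265:415],None,fx=5,fy=5,interpolation=cv2.INTER_CUBIC))
cv2.imwrite("pics/w1b.png",cv2.resize(f[0:100,265:415],None,fx=5,fy=5,interpolation=cv2.INTER_CUBIC))
E
```

```text
(no output)
```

View pics/w1a.png

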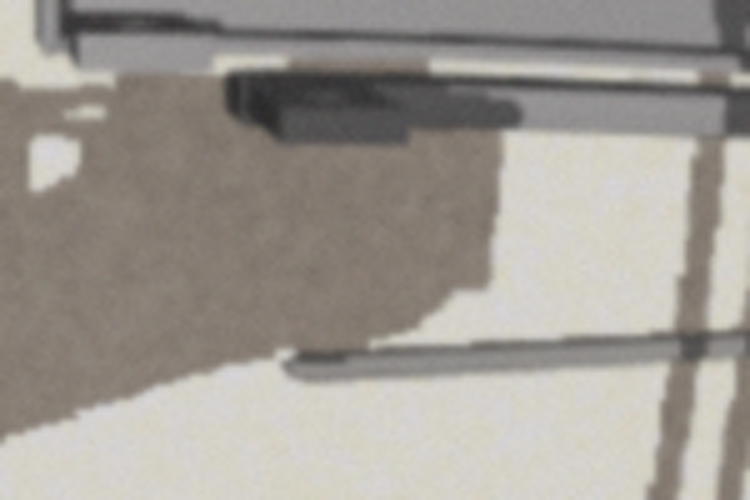

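View pics/w1b.png

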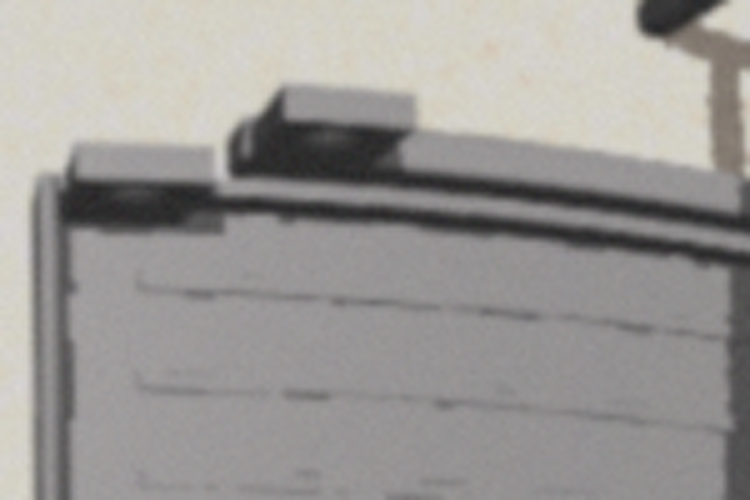

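```bash
cat > fit1.py <<'E'
from h import *
import pickle
m=pickle.load(open("pics/w1.pkl","rb"))
B=lambda u,v:(265+u/5,0+v/5); A=lambda u,v:(265+u/5,125+v/5)
pts=[((-18,92,80),B(288,87)),((18,92,80),B(414,96)),((-18,82,80),B(279,122)),((18,82,80),B(414,133)),
((-18,-92,80),A(282,143)),((18,-92,80),A(408,144)),((-18,-82,80),A(274,106)),((18,-82,80),A(409,110))]
P=[np.array(p)/1000 for p,q in pts];W=[onz("wrist",*q,p[2],m) for (_,q),p in zip(pts,P)]
a,t,r=fit2(P,W);print(np.degrees(a),t);print(r*1000)
R=np.array([[np.cos(a),-np.sin(a)],[np.sin(a),np.cos(a)]])
rk=lambda w:R.T@(w[:2]-t)*1000
for uv in [(76,144),(213,150),(69,180),(217,185)]: print("ear",rk(onz("wrist",*B(*uv),.08,m)))
tip=onz("wrist",*A(285,362),.005,m);b=onz("wrist",*A(745,344),.005,m);print("tip",tip,rk(tip),"b",b,rk(b),np.degrees(np.arctan2(*(b-tip)[[1,0]])))
for s,l in (("wrist","w"),("side","s")):
  for p in [(120,-260,150),(120,160,150)]:
    w=np.r_[R@(np.array(p[:2])/1000)+t,.15]; print(s,proj(s,w,m if s=="wrist" else None))
E
python3 fit1.py
```

```text
-2.286355713597669 [0.5269 0.1196]
[[-1.6522  0.9251]
 [ 0.2101  0.27  ]
 [ 0.9776  0.8643]
 [ 0.5582  0.8308]
 [-1.1115 -0.7931]
 [-0.3349 -0.9606]
 [ 1.4264 -0.8513]
 [-0.0736 -0.2853]]
ear [-71.5361  72.6937]
ear [-36.3974  72.2695]
ear [-73.4357  62.8572]
ear [-35.5179  62.7247]
tip [ 0.5238 -0.0589  0.005 ] [   3.9614 -178.4509] b [ 0.6974 -0.0617  0.005 ] [ 177.5478 -174.329 ] -0.9261026004286145
wrist [414.0134 282.7404]
wrist [437.6566 -30.0354]
side [319.8172  87.8779]
side [207.8479 235.7055]
```

```bash
python3 - <<'E'
from h import *
rel([.415,.124,.10],down(np.pi/2-0.04)); rel([.415,.124,.022],down(np.pi/2-0.04))
E
```

```text
turn [ 0.0027 -0.0065  0.0007] shift [ 0.0962 -0.0114  0.1994] t 1.7 p [0.422  0.0262 0.2988] w 0.0005620986013623882
turn [ 0.0027 -0.0065  0.0007] shift [ 0.0957 -0.0116  0.2774] t 1.7 p [0.422  0.0262 0.2988] w 0.0005620986013623882
```

>>> {"op": "arm_command", "data": {"targets": [[0,0,0,0.03,-0.006,0.03,-1],[0,0,0,0.06,-0.012,0.07,-1],[0,0,0,0.096,-0.012,0.1,-1],[0,0,0,0.096,-0.012,0.15,-1],[0,0,0,0.096,-0.012,0.2,-1]]}}

```text
time: 2.2
position: [0.4145, 0.1139, 0.097]
orientation: [2.275, 2.166, 0.004]
force: [1.6, -1.3, -1.3]
gripper_width: 0.0006
```

```bash
python3 - <<'E'
from h import *
rel([.415,.124,.022],down(np.pi/2-0.04)); print(T()[2]["force"])
E
```

```text
turn [ 0.0022 -0.0017 -0.0088] shift [ 0.01   -0.0002  0.075 ] t 2.2 p [0.4145 0.1139 0.097 ] w 0.0005629675145220602
[ 1.6042 -1.3247 -1.2819]
```

>>> {"op": "arm_command", "data": {"targets": [[0,0,0,0,0,0.04,-1],[0,0,0,0,0,0.075,-1],[0,0,0,0,0.01,0.075,-1],[0,0,0,0,0.025,0.075,-1],[0,0,0,0,0.04,0.075,-1]]}}

```text
time: 2.7
position: [0.4531, 0.1102, 0.0239]
orientation: [-2.276, -2.163, 0.005]
force: [-3.0, 1.2, -2.3]
gripper_width: 0.0008
```

>>> {"op": "arm_command", "data": {"targets": [[0,0,0,0,0.01,0,-1],[0,0,0,0,0.015,0,-1],[0,0,0,0,0.018,0,-1]]}}

```text
time: 3.0
position: [0.4726, 0.1094, 0.0241]
orientation: [2.278, 2.163, 0.001]
force: [-1.8, -0.2, 1.9]
gripper_width: 0.0004
```

>>> {"op": "arm_command", "data": {"targets": [[0,0,0,0,0.005,0,-1],[0,0,0,0,0.008,0,-1],[0,0,0,0,0.01,0,-1]]}}

```text
time: 3.3
position: [0.4822, 0.1092, 0.0234]
orientation: [2.277, 2.164, 0.001]
force: [-1.6, 0.0, 1.1]
gripper_width: 0.0006
```

>>> {"op": "arm_command", "data": {"targets": [[0,0,0,0,0.002,0,-1],[0,0,0,0,0.003,0,-1]]}}

```text
time: 3.5
position: [0.4841, 0.1092, 0.0231]
orientation: [-2.276, -2.164, 0.002]
force: [-5.4, 0.2, 3.8]
gripper_width: 0.0004
```

Possibly touching the stop now, so I'll push a little more to confirm.

>>> {"op": "arm_command", "data": {"targets": [[0,0,0,0,0.002,0,-1],[0,0,0,0,0.003,0,-1],[0,0,0,0,0.003,0,-1]]}}

```text
time: 3.8
position: [0.4841, 0.1091, 0.023]
orientation: [-2.273, -2.164, 0.009]
force: [-8.3, -0.6, 7.1]
gripper_width: 0.0006
```

>>> {"op": "arm_command", "data": {"targets": [[0,0,0,0,0.004,0,-1],[0,0,0,0,0.004,0,-1]]}}

```text
time: 4.0
position: [0.4841, 0.109, 0.0229]
orientation: [-2.269, -2.162, 0.019]
force: [-14.2, 0.3, 13.3]
gripper_width: 0.0004
```

```bash
python3 - <<'E'
from h import *
cv2.imwrite("pics/s2.png",cv2.resize(cams.grab_frame("side")[150:300,230:380],None,fx=4,fy=4,interpolation=cv2.INTER_CUBIC))
rel([.525+.03,-.0594,.12],down(np.pi-np.radians(.93)));print(T()[2]["force"],T()[2]["qpos"])
E
```

```text
turn [-0.0134 -0.0075 -1.6026] shift [-0.1652  0.0777 -0.0975] t 4.05 p [0.484  0.109  0.0228] w 0.0002902730360062143
[-15.3061   0.8186  12.5366] [-0.0055  0.7172 -0.3946  2.0281  0.5391  0.5126 -0.8419]
```

View pics/s2.png

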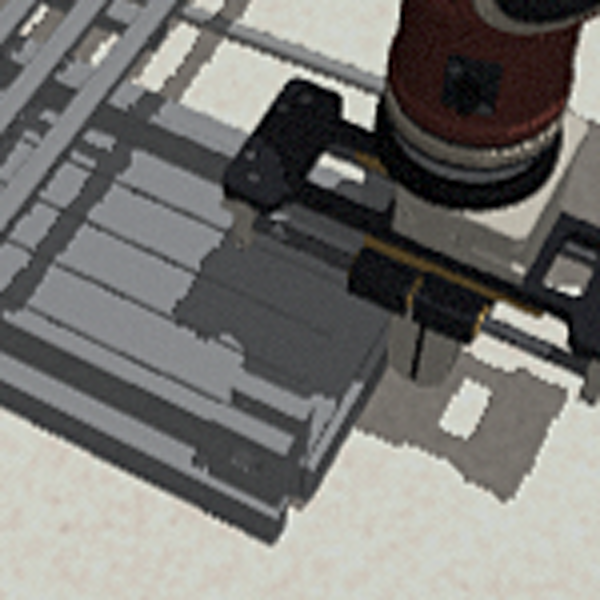

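>>> {"op": "arm_command", "data": {"targets": [[0,0,0,0,-0.03,0,-1],[0,0,0,0,-0.035,-0.05,-1],[0,0,-0.12,-0.02,-0.035,-0.1,-0.5],[0,0,-0.26,-0.06,-0.02,-0.13,-0.2],[0,0,-0.4,-0.1,0.01,-0.14,0]]}}

```text
time: 4.55
position: [0.4931, 0.0185, 0.1639]
orientation: [1.794, 2.572, 0.008]
force: [1.2, -0.4, -0.7]
gripper_width: 0.0199
```

>>> {"op": "arm_command", "data": {"targets": [[0,0,-0.14,-0.02,0.0,0,0],[0,0,-0.28,-0.03,0.0,0,0],[0,0,-0.42,-0.04,0.0,0,0],[0,0,-0.56,-0.05,0.0,0,0],[0,0,-0.7,-0.06,0.0,0,0]]}}

```text
time: 5.05
position: [0.5128, -0.0397, 0.1604]
orientation: [0.813, 3.032, 0.002]
force: [0.3, -0.8, -0.1]
gripper_width: 0.0468
```

```bash
python3 - <<'E'
from h import *
rel([.525+.03,-.0594,.12],down(np.pi-np.radians(.93)));print(T()[2]["force"],T()[2]["qpos"])
E
```

```text
turn [ 0.0012  0.0027 -0.5074] shift [-0.0463  0.0039  0.0405] t 5.05 p [ 0.5128 -0.0397  0.1604] w 0.04675996992027527
[ 0.3486 -0.7557 -0.051 ] [ 0.6051  0.6212 -0.8917  1.8722  0.5972  0.9365  0.4814]
```

>>> {"op": "arm_command", "data": {"targets": [[0,0,-0.13,-0.015,0.001,0.01,0],[0,0,-0.26,-0.03,0.002,0.02,0],[0,0,-0.39,-0.045,0.003,0.03,0],[0,0,-0.507,-0.063,0.004,0.04,0],[0,0,-0.507,-0.063,0.004,0.04,0]]}}

```text
time: 5.55
position: [0.5694, -0.0694, 0.1183]
orientation: [0.041, 3.141, 0.001]
force: [0.0, -0.3, -0.1]
gripper_width: 0.0468
```

```bash
python3 - <<'E'
from h import *
import pickle
m=cams.camera_model("wrist"); f=cams.grab_frame("wrist"); cv2.imwrite("pics/w2.png",f); pickle.dump(m,open("pics/w2.pkl","wb"))
cv2.imwrite("pics/w2z.png",cv2.resize(f,(800,600),interpolation=cv2.INTER_CUBIC))
rel([.574,-.0597,.003],down(np.pi-np.radians(.93)));print(T()[2]["force"],T()[2]["qpos"])
E
```

```text
turn [ 0.0014 -0.0003 -0.0101] shift [-0.0054  0.0083  0.1163] t 5.6 p [ 0.5684 -0.068   0.1193] w 0.04661457590994164
[-0.0884 -0.0169  0.0264] [ 0.6354  0.7967 -0.9599  1.7514  0.7603  1.0127  0.9287]
```

View pics/w2z.png

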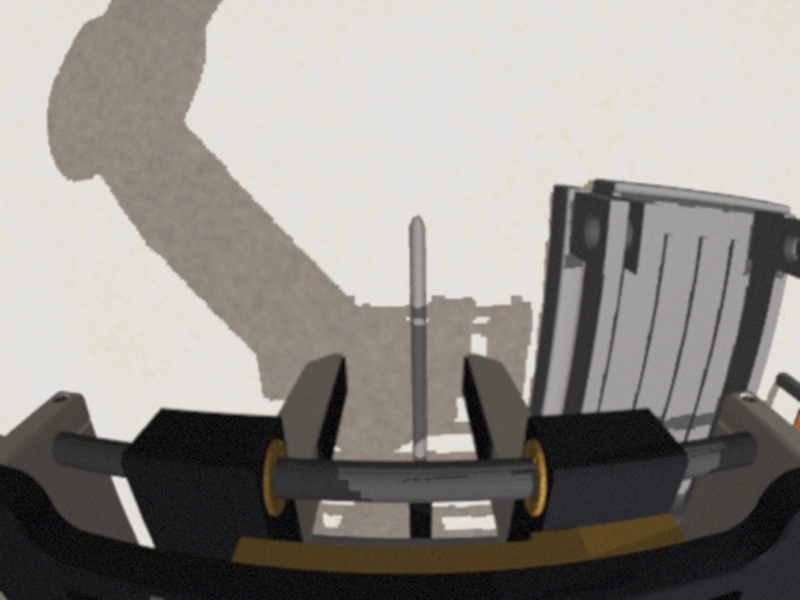

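The rod lies between the open fingers, with its tip at (417,217) of 800x600; the tray is in and its ear holes line up with the eyes. I'll measure the rod line here.

```bash
python3 - <<'E'
from h import *
import pickle
m=pickle.load(open("pics/w2.pkl","rb"));k=.64
f=cv2.imread("pics/w2.png")
a=onz("wrist",417.5*k,217*k,.005,m);b=onz("wrist",419*k,445*k,.005,m);print(a,b,np.degrees(np.arctan2(*(b-a)[[1,0]])))
rel([a[0]+.05,a[1]+(b-a)[1]/(b-a)[0]*.05,.003],down(np.pi+np.arctan2(*(b-a)[[1,0]])))
E
```

```text
[ 0.5234 -0.0596  0.005 ] [ 0.6869 -0.0609  0.005 ] -0.46348122965186056
turn [ 0.0014 -0.0003 -0.0183] shift [-0.0048  0.0079  0.1163] t 5.6 p [ 0.5684 -0.068   0.1193] w 0.04661457590994164
```

>>> {"op": "arm_command", "data": {"targets": [[0,0,-0.01,-0.005,0.008,0.045,0],[0,0,-0.01,-0.005,0.008,0.085,0],[0,0,-0.01,-0.005,0.008,0.11,0],[0,0,-0.01,-0.005,0.008,0.115,0],[0,0,-0.01,-0.005,0.008,0.115,0]]}}

```text
time: 6.1
position: [0.5729, -0.0587, 0.0057]
orientation: [0.019, 3.141, 0.001]
force: [0.8, 0.6, -0.1]
gripper_width: 0.0467
```

```bash
python3 - <<'E'
from h import *
rel([.574,-.060,.002],down(np.pi-np.radians(.6)));print(T()[2]["force"])
E
```

```text
turn [ 0.0005  0.0002 -0.0014] shift [-0.0012 -0.0013  0.0037] t 6.1 p [ 0.5729 -0.0587  0.0057] w 0.04668038803781279
[ 0.7847  0.5916 -0.0687]
```

>>> {"op": "arm_command", "data": {"targets": [[0,0,0,0,-0.001,0.003,0],[0,0,0,0,-0.001,0.004,-1],[0,0,0,0,-0.001,0.004,-1],[0,0,0,0,-0.001,0.004,-1],[0,0,0,0,-0.001,0.004,-1]], "force": 25}}

```text
time: 6.6
position: [0.5731, -0.0604, 0.0016]
orientation: [0.018, 3.141, -0.0]
force: [0.7, -0.3, -0.9]
gripper_width: 0.019
```

>>> {"op": "arm_command", "data": {"targets": [[0,0,0,0,0,0,-1],[0,0,0,0,0,0,-1]]}}

```text
time: 6.8
position: [0.573, -0.0603, 0.0013]
orientation: [0.018, 3.141, -0.0]
force: [-0.4, -0.6, -0.5]
gripper_width: 0.0089
```

>>> {"op": "arm_command", "data": {"targets": [[0,0,0,0.01,0,0,-1],[0,0,0,0.03,0,0,-1],[0,0,0,0.055,0,0,-1],[0,0,0,0.08,0,0,-1],[0,0,0,0.1,0,0,-1]]}}

```text
time: 7.3
position: [0.4709, -0.0591, 0.0014]
orientation: [-0.017, -3.141, -0.0]
force: [-0.1, 0.1, -0.7]
gripper_width: 0.0093
```

```bash
python3 - <<'E'
from h import *
f=cams.grab_frame("side"); cv2.imwrite("pics/s3.png",cv2.resize(f[40:310,110:450],None,fx=2.2,fy=2.2)); rel([.474,-.06,.002],down(np.pi-np.radians(.6)));print(T()[2]["force"])
E
```

```text
turn [-0.0012 -0.0057  0.0009] shift [-0.0071 -0.0006 -0.0008] t 7.35 p [ 0.4669 -0.0593  0.0012] w 0.009050024377738105
[-3.5515  0.1155  2.1984]
```

View pics/s3.png

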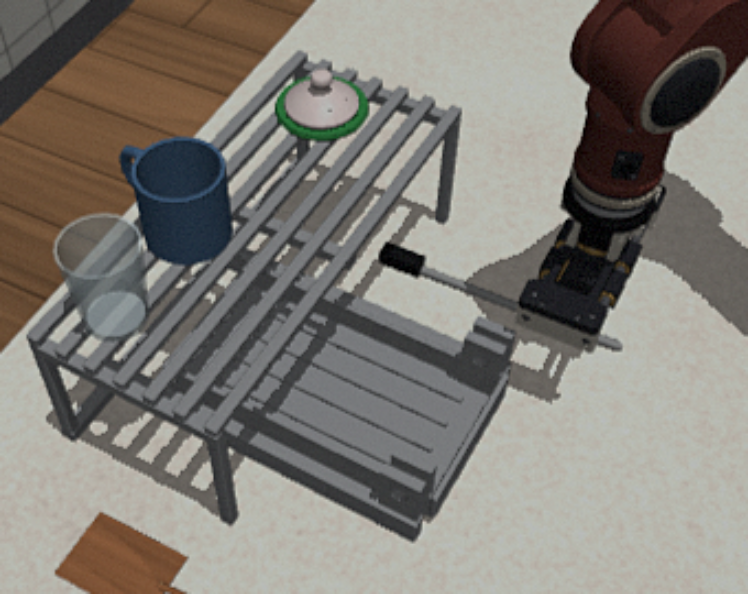

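>>> {"op": "arm_command", "data": {"targets": [[0,0,0,0,0,0,-0.4],[0,0,0,0,0,0,-0.4],[0,0,0,-0.01,0,0,-0.4],[0,0,0,-0.035,0,0,-0.4],[0,0,0,-0.06,0,0,-0.4]]}}

```text
time: 7.85
position: [0.5351, -0.06, 0.0012]
orientation: [0.019, 3.141, 0.001]
force: [0.1, 0.2, -0.7]
gripper_width: 0.0279
```

>>> {"op": "arm_command", "data": {"targets": [[0,0,0,0,0,0,-0.4],[0,0,0,0,0,0,-1],[0,0,0,0,0,0,-1],[0,0,0,0,0,0,-1],[0,0,0,0,0,0,-1]]}}

```text
time: 8.35
position: [0.5321, -0.0599, 0.0011]
orientation: [-0.017, -3.141, 0.0]
force: [0.8, 0.3, -0.4]
gripper_width: 0.0091
```

>>> {"op": "arm_command", "data": {"targets": [[0,0,0,0.01,0,0,-1],[0,0,0,0.03,0,0,-1],[0,0,0,0.05,0,0,-1],[0,0,0,0.07,0,0,-1],[0,0,0,0.085,0,0,-1]]}}

```text
time: 8.85
position: [0.4454, -0.0591, 0.0013]
orientation: [-0.017, -3.14, 0.001]
force: [0.1, 0.0, 0.4]
gripper_width: 0.0092
```

```bash
python3 - <<'E'
from h import *
print(T()[2]["qpos"]);rel([.49,-.12,.002],down(np.pi/2-0.04));print(T()[2]["force"])
E
```

```text
[ 0.5761  0.8217 -0.7615  2.1678  1.0854  0.6086  0.5598]
turn [-0.0017 -0.001   1.5999] shift [-0.0452 -0.0604 -0.0007] t 8.85 p [ 0.4454 -0.0591  0.0013] w 0.009206294871678698
[0.0969 0.0244 0.3564]
```

>>> {"op": "arm_command", "data": {"targets": [[0,0,0.1,0,-0.015,0,-1],[0,0,0.24,-0.01,-0.035,0,-1],[0,0,0.38,-0.02,-0.06,0,-1],[0,0,0.52,-0.03,-0.08,0,-1],[0,0,0.66,-0.045,-0.1,0,-1]]}}

```text
time: 9.35
position: [0.4902, -0.1603, 0.0012]
orientation: [-1.043, -2.961, 0.001]
force: [0.0, 0.4, -0.4]
gripper_width: 0.0089
```

>>> {"op": "arm_command", "data": {"targets": [[0,0,0.14,0,0,0,-1],[0,0,0.28,0,0,0,-1],[0,0,0.42,0,0,0,-1],[0,0,0.56,0,0,0,-1],[0,0,0.7,0,0,0,-1]]}}

```text
time: 9.85
position: [0.4908, -0.1591, 0.0013]
orientation: [-1.996, -2.425, 0.0]
force: [1.2, 0.4, -0.6]
gripper_width: 0.009
```

>>> {"op": "arm_command", "data": {"targets": [[0,0,0.14,0,0,0,-1],[0,0,0.24,0,0,0,-1],[0,0,0.24,0,0,0,-1]]}}

```text
time: 10.15
position: [0.4908, -0.1591, 0.0014]
orientation: [-2.265, -2.176, 0.001]
force: [0.3, 0.4, -1.1]
gripper_width: 0.009
```

```bash
python3 - <<'E'
from h import *
import pickle
m=cams.camera_model("wrist"); f=cams.grab_frame("wrist")
cv2.imwrite("pics/w4z.png",cv2.resize(f,(800,600),interpolation=cv2.INTER_CUBIC))
f=cams.grab_frame("side"); cv2.imwrite("pics/s4.png",cv2.resize(f[40:310,170:510],None,fx=2.2,fy=2.2))
print(T()[2]["qpos"]);rel([.49,-.16,.002],down(np.pi/2-0.04));print(T()[2]["force"])
E
```

```text
[ 0.5467  0.7767 -0.4258  1.9926  0.6388  0.5074 -0.3804]
turn [-0.0009  0.      0.0016] shift [-0.0008 -0.0009 -0.0008] t 10.25 p [ 0.491  -0.1592  0.0012] w 0.00942504534449271
[-0.0959  0.1181  1.1385]
```

View pics/s4.png

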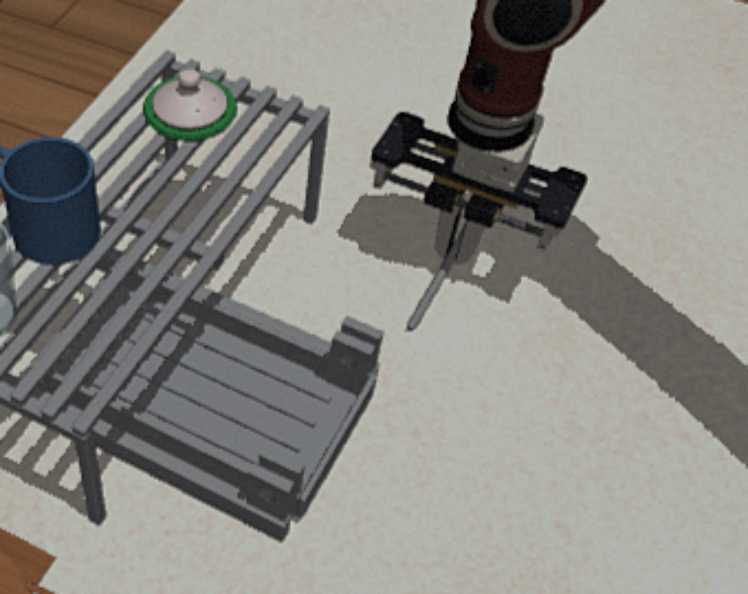

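View pics/w4z.png

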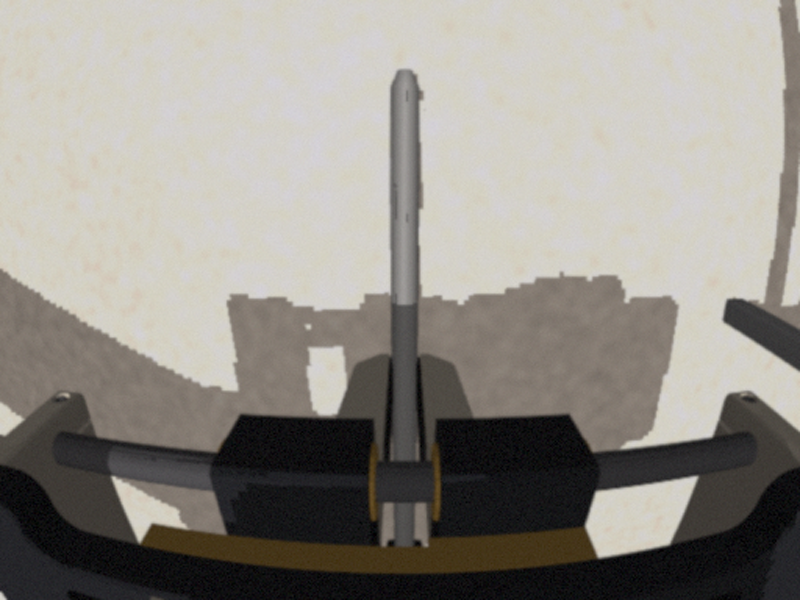

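```bash
python3 - <<'E'
from h import *
k=.64
a=onz("wrist",404.5*k,69*k,.005);b=onz("wrist",404*k,340*k,.005);print(a,b)
d=(a-b)/np.linalg.norm(a-b);print(np.degrees(np.arctan2(d[1],d[0])))
h=a-d*.2325;print(h);rel([h[0],h[1],.002],down(np.arctan2(d[1],d[0])))
E
```

```text
[ 0.4964 -0.0441  0.005 ] [ 0.4926 -0.1424  0.005 ]
87.76341248427946
[ 0.4874 -0.2764  0.005 ]
turn [-0.0009  0.      0.0006] shift [-0.1172  0.0009 -0.0008] t 10.25 p [ 0.491  -0.1592  0.0012] w 0.00942504534449271
```

>>> {"op": "arm_command", "data": {"targets": [[0,0,0,0,0,0,-0.2],[0,0,0,0,0,0,-0.2],[0,0,0,0,0,0,-0.2]]}}

```text
time: 10.55
position: [0.4917, -0.1595, 0.0012]
orientation: [-2.266, -2.176, -0.0]
force: [-0.1, 0.5, -0.2]
gripper_width: 0.0283
```

>>> {"op": "arm_command", "data": {"targets": [[0,0,0,-0.01,0,0,0.2],[0,0,0,-0.035,0,0,0.2],[0,0,0,-0.065,0,0,0],[0,0,0,-0.095,0,0,0],[0,0,0,-0.113,0,0,0]]}}

```text
time: 11.05
position: [0.486, -0.2768, 0.0009]
orientation: [2.27, 2.171, -0.003]
force: [0.1, 0.1, -0.4]
gripper_width: 0.0464
```

>>> {"op": "arm_command", "data": {"targets": [[0,0,0,0,0,0,0],[0,0,0,0,0,0,-1],[0,0,0,0,0,0,-1],[0,0,0,0,0,0,-1],[0,0,0,0,0,0,-1]], "force": 60}}

```text
time: 11.55
position: [0.4875, -0.2711, 0.0013]
orientation: [-2.263, -2.178, -0.001]
force: [0.1, 0.1, 0.3]
gripper_width: 0.0189
```

```bash
python3 - <<'E'
from h import *
f=cams.grab_frame("wrist")
cv2.imwrite("pics/w5z.png",cv2.resize(f,(800,600),interpolation=cv2.INTER_CUBIC))
k=.64
s=T()[2];print(s["position"],s["gripper_width"],s["force"],s["qpos"])
E
```

```text
[ 0.4874 -0.2713  0.0013] 0.017423615583983903 [0.0196 1.1433 0.7673] [ 0.7662  0.8224 -0.4771  1.8747  0.6365  0.6011 -0.1584]
```

View pics/w5z.png

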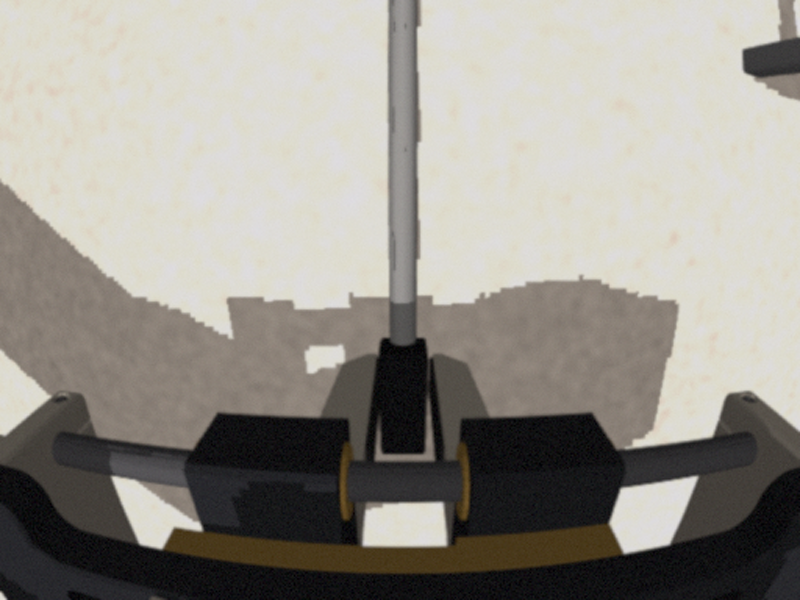

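>>> {"op": "arm_command", "data": {"targets": [[0,0,0,0,0,0,-1],[0,0,0,0,0,-0.01,-1],[0,0,0,0,0,-0.03,-1],[0,0,0,0,0,-0.055,-1],[0,0,0,0,0,-0.055,-1]]}}

```text
time: 12.1
position: [0.4896, -0.2731, 0.0595]
orientation: [2.262, 2.171, 0.004]
force: [0.4, -0.1, -1.9]
gripper_width: 0.0177
```

```bash
python3 - <<'E'
from h import *
import pickle
s=T()[2];print(s["position"],s["gripper_width"],s["force"],s["moment"])
for n in ("side","scene","wrist"):
    f=cams.grab_frame(n); cv2.imwrite(f"pics/{n}6.png",f)
f=cv2.imread("pics/side6.png");cv2.imwrite("pics/s6.png",cv2.resize(f[80:230,290:490],None,fx=4,fy=4,interpolation=cv2.INTER_CUBIC))
E
```

```text
[ 0.4896 -0.2731  0.0595] 0.017707530166812757 [ 0.4056 -0.0768 -1.9083] [-0.059  -0.1224  0.0423]
```

View pics/s6.png

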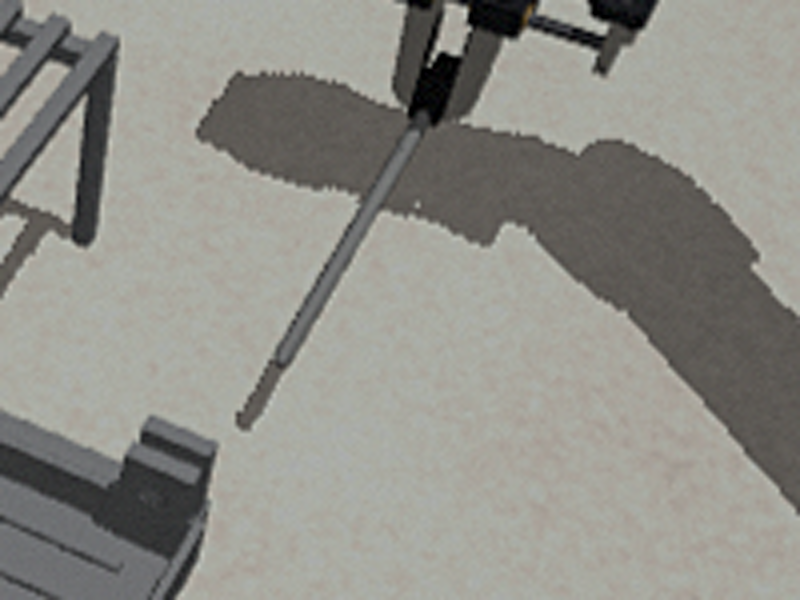

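View pics/scene6.png

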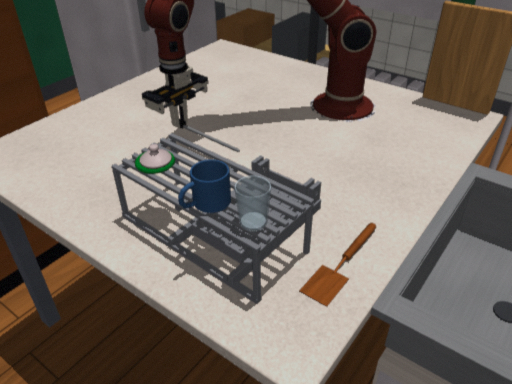

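```bash
python3 - <<'E'
import cv2
f=cv2.imread("pics/scene6.png");cv2.imwrite("pics/c6.png",cv2.resize(f[90:190,150:300],None,fx=5,fy=5,interpolation=cv2.INTER_CUBIC))
E
```

```text
(no output)
```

View pics/c6.png

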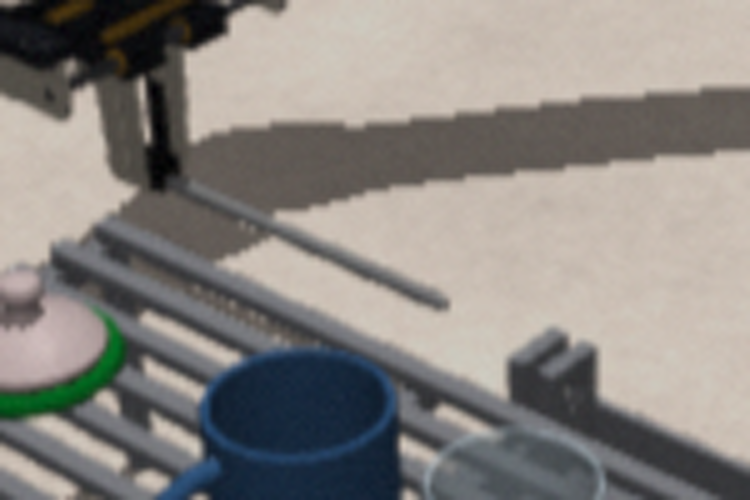

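```bash
python3 - <<'E'
from h import *
S=lambda u,v:ray("side",290+u/4,80+v/4); C=lambda u,v:ray("scene",150+u/5,90+v/5)
p,r,s=T()
for n,a,b in [("tip",(284,360),(446,302)),("shoulder",(425,119),(177,180)),("+18-92",(147,418),(508,356)),("-18-92",(217,443),(556,328)),("ear +18-73",(133,445),(548,370)),("ear -18-73",(203,470),(597,346)),]:
    x,e=tri([S(*a),C(*b)]);print(n,x,np.array(e)*1000,"tool",r.inv().apply(x-p) if n in("tip","shoulder") else "")
x,e=tri([S(284,360),C(446,302)]);print("side tip if yaw..")
E
```

```text
tip [ 0.4952 -0.0469  0.0624] [1.2873 1.2873] tool [ 0.2258 -0.0006 -0.0066]
shoulder [ 0.4867 -0.2519  0.0636] [0.9089 0.9089] tool [ 0.0206 -0.0007 -0.0077]
+18-92 [0.539  0.0306 0.0801] [1.3854 1.3854] tool 
-18-92 [0.5029 0.0322 0.0801] [0.73 0.73] tool 
ear +18-73 [0.5378 0.053  0.0818] [0.6561 0.6561] tool 
ear -18-73 [0.5023 0.0548 0.0806] [3.9401 3.9401] tool 
side tip if yaw..
```

```bash
python3 - <<'E'
from h import *
rel([.513,-.05,.20],down(np.pi/2-0.04)); print(T()[2]["qpos"])
E
```

```text
turn [-0.001   0.0001 -0.0009] shift [ 0.2234  0.0172 -0.1442] t 12.25 p [ 0.4865 -0.2725  0.0559] w 0.017469369678755536
[ 0.8107  0.7448 -0.5446  1.8477  0.5694  0.7105 -0.1013]
```

>>> {"op": "arm_command", "data": {"targets": [[0,0,0,0,0,-0.04,-1],[0,0,0,0.01,0.004,-0.08,-1],[0,0,0,0.03,0.008,-0.12,-1],[0,0,0,0.06,0.012,-0.14,-1],[0,0,0,0.09,0.017,-0.144,-1]]}}

```text
time: 12.75
position: [0.5089, -0.1827, 0.202]
orientation: [2.266, 2.172, 0.003]
force: [0.1, 0.4, -1.3]
gripper_width: 0.0177
```

>>> {"op": "arm_command", "data": {"targets": [[0,0,0,0.03,0,0,-1],[0,0,0,0.065,0,0,-1],[0,0,0,0.1,0,0,-1],[0,0,0,0.125,0,0,-1],[0,0,0,0.133,0,0,-1]]}}

```text
time: 13.25
position: [0.5125, -0.0467, 0.1995]
orientation: [-2.258, -2.181, 0.0]
force: [0.5, -0.0, -1.4]
gripper_width: 0.0174
```

>>> {"op": "arm_command", "data": {"targets": [[0,0,0,0,0,0,-1],[0,0,0,0,0,0,-1],[0,0,0,0,0,0,-1]]}}

```text
time: 13.55
position: [0.513, -0.0525, 0.1997]
orientation: [-2.27, -2.172, 0.002]
force: [0.3, 0.0, -0.4]
gripper_width: 0.0174
```

```bash
python3 - <<'E'
from h import *
import pickle
m=cams.camera_model("wrist"); print(T()[0]);f=cams.grab_frame("wrist"); cv2.imwrite("pics/w7.png",f); pickle.dump((m,*T()[:2]),open("pics/w7.pkl","wb"))
cv2.imwrite("pics/w7z.png",cv2.resize(f,(800,600),interpolation=cv2.INTER_CUBIC))
f=cams.grab_frame("side");cv2.imwrite("pics/side7.png",f);cv2.imwrite("pics/s7.png",cv2.resize(f[80:280,230:430],None,fx=3,fy=3,interpolation=cv2.INTER_CUBIC))
print(T()[0],T()[2]["qd"])
E
```

```text
[ 0.513  -0.0525  0.1997]
[ 0.5131 -0.0519  0.1999] [-0.0039 -0.0052 -0.0093  0.0014 -0.0008 -0.0016 -0.0007]
```

View pics/w7z.png

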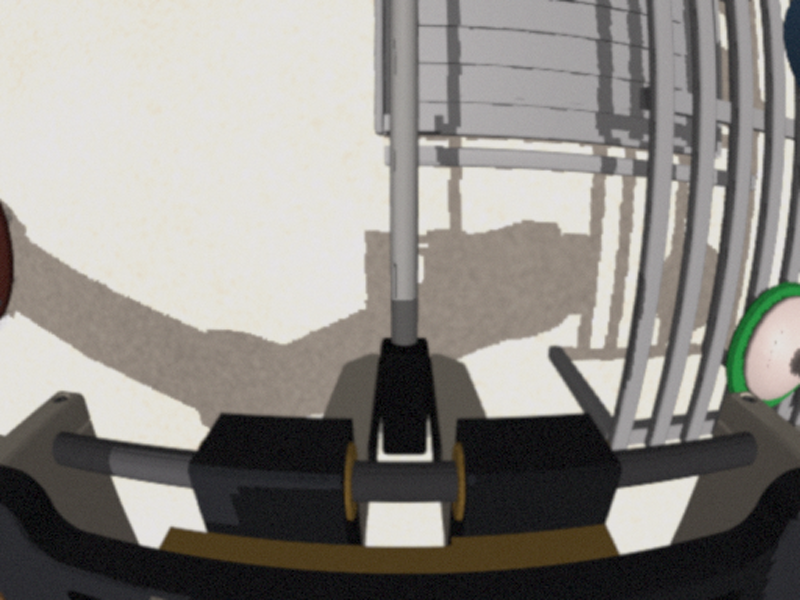

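View pics/s7.png

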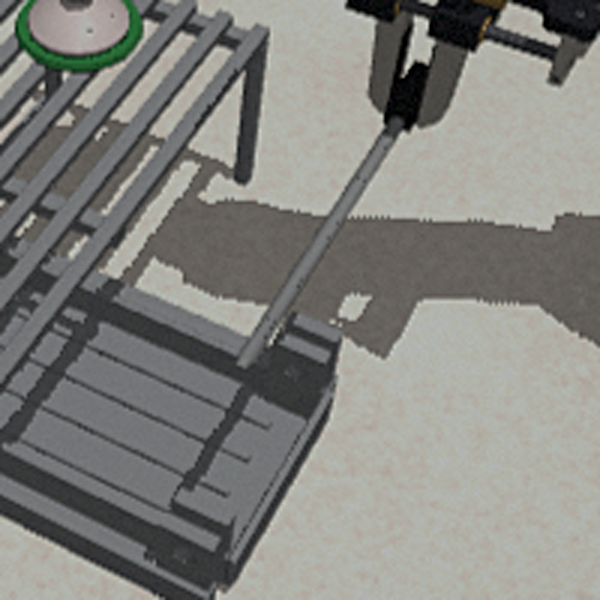

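```bash
python3 - <<'E'
import cv2
f=cv2.imread("pics/w7.png");cv2.imwrite("pics/w7a.png",cv2.resize(f[60:130,225:325],None,fx=8,fy=8,interpolation=cv2.INTER_CUBIC))
f=cv2.imread("pics/side7.png");cv2.imwrite("pics/s7a.png",cv2.resize(f[175:265,280:350],None,fx=6,fy=6,interpolation=cv2.INTER_CUBIC))
E
```

```text
(no output)
```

View pics/w7a.png

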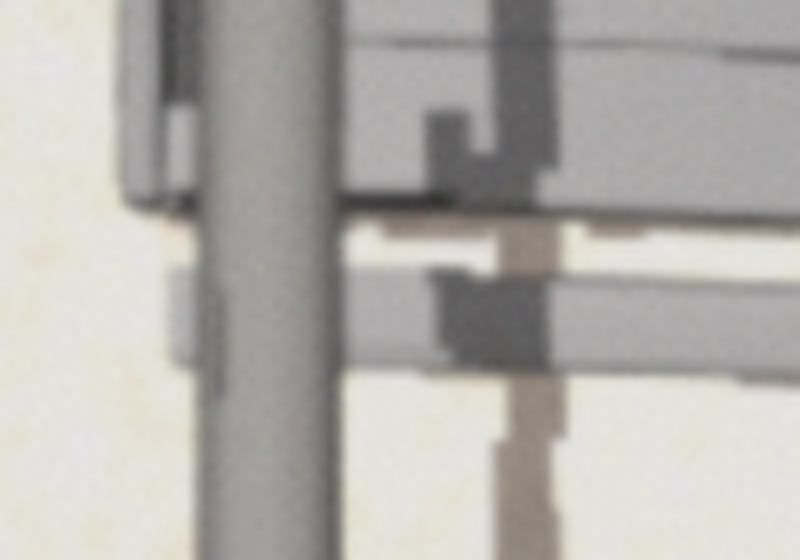

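View pics/s7a.png

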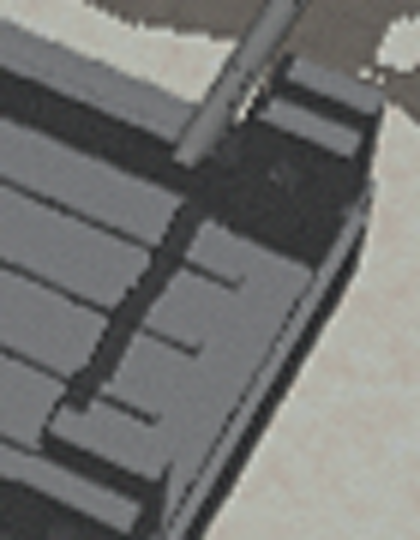

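```bash
python3 - <<'E'
from h import *
import pickle
m,p,r=pickle.load(open("pics/w7.pkl","rb"))
A=lambda u,v:(225+u/8,60+v/8)
g=lambda u,v,z:onz("wrist",*A(u,v),z,m)
for n,q in [("plate front outer",(172,345)),("plate front inner",(170,268)),("plate back inner",(470,270)),("ear front",(165,103)),("ear back",(470,110))]: print(n,g(*q,.08))
for v in (50,300,500):
    x=(g(197,v,.2034)+g(345,v,.2034))/2; print("rod",x,"tool",r.inv().apply(x-p))
print(p,np.degrees(np.arctan2(*(r.apply([1,0,0]))[[1,0]])), r.apply([1,0,0]))
E
```

```text
plate front outer [0.5061 0.0291 0.08  ]
plate front inner [0.5063 0.0384 0.08  ]
plate back inner [0.5417 0.0368 0.08  ]
ear front [0.5066 0.0583 0.08  ]
ear back [0.5424 0.0561 0.08  ]
rod [0.5186 0.0503 0.2034] tool [ 0.1027  0.001  -0.0037]
rod [0.5179 0.0333 0.2034] tool [ 0.0857  0.001  -0.0037]
rod [0.5173 0.0196 0.2034] tool [ 0.072   0.001  -0.0037]
[ 0.5131 -0.0523  0.1998] 87.48392256838105 [ 0.0439  0.999  -0.0008]
```

```bash
python3 - <<'E'
from h import *
import pickle
m,p,r=pickle.load(open("pics/w7.pkl","rb"))
p=np.array([.5131,-.052,.1999])
tx=r.apply([1,0,0]);ty=r.apply([0,1,0])
for off in (0,.001):
  for n,q in (("tip",(247,362)),("shoulder",(393,123))):
    c,d=ray("side",230+q[0]/3,80+q[1]/3);n_=ty
    s=((p+off*ty-c)@n_)/(d@n_);x=c+s*d;print(off,n,x,r.inv().apply(x-p))
a=onz("wrist",404*.64,341*.64,.2034+.011,m);print("sh wrist",r.inv().apply(a-p))
print(T()[2]["qpos"])
yaw=np.pi/2-np.radians(2.35)
d=np.array([np.cos(yaw),np.sin(yaw)])
def onl(y): return [.5227+.041*(y-.0285),y]
ys=.0285-.030-.228
rel([*onl(ys),.12],down(yaw)); rel([*onl(ys),.0563],down(yaw))
E
```

```text
0 tip [0.5225 0.1616 0.1914] [ 0.2139 -0.      0.0083]
0 shoulder [ 0.514  -0.0317  0.205 ] [ 0.0203  0.     -0.0051]
0.001 tip [0.5234 0.1589 0.1876] [0.2111 0.001  0.0122]
0.001 shoulder [ 0.5148 -0.0358  0.2012] [ 0.0163  0.001  -0.0013]
sh wrist [ 0.0206  0.0009 -0.0145]
[ 0.5158  0.5053 -0.6834  1.82    0.3849  0.9533 -0.3773]
turn [-0.0005  0.0006 -0.0025] shift [-0.1774  0.0067  0.08  ] t 13.65 p [ 0.5131 -0.0519  0.1999] w 0.017362861137984083
turn [-0.0005  0.0006 -0.0025] shift [-0.1774  0.0068  0.1437] t 13.65 p [ 0.5131 -0.0519  0.1999] w 0.017362861137984083
```

>>> {"op": "arm_command", "data": {"targets": [[0,0,0,-0.03,0,0,-1],[0,0,0,-0.07,0.001,0,-1],[0,0,0,-0.11,0.002,0,-1],[0,0,0,-0.15,0.004,0.01,-1],[0,0,-0.0025,-0.177,0.0065,0.04,-1]]}}

```text
time: 14.15
position: [0.5139, -0.2328, 0.162]
orientation: [2.265, 2.167, 0.002]
force: [0.0, -0.7, -0.4]
gripper_width: 0.0175
```

>>> {"op": "arm_command", "data": {"targets": [[0,0,0,0,0,0.03,-1],[0,0,0,0,0,0.06,-1],[0,0,0,0,0,0.09,-1],[0,0,0,0,0,0.103,-1],[0,0,0,0,0,0.103,-1]]}}

```text
time: 14.65
position: [0.5111, -0.2277, 0.0556]
orientation: [-2.262, -2.175, 0.003]
force: [0.4, 0.2, -0.6]
gripper_width: 0.0171
```

>>> {"op": "arm_command", "data": {"targets": [[0,0,0,0,0,0,-1],[0,0,0,0,0,0,-1],[0,0,0,0,0,0,-1]]}}

```text
time: 14.95
position: [0.5135, -0.2276, 0.0586]
orientation: [2.262, 2.177, 0.002]
force: [0.0, 0.3, -1.2]
gripper_width: 0.0176
```

```bash
python3 - <<'E'
from h import *
import pickle
print(T()[0],T()[2]["qd"])
for n in ("side","scene","wrist"):
    f=cams.grab_frame(n); cv2.imwrite(f"pics/{n}8.png",f)
pickle.dump((cams.camera_model("wrist"),*T()[:2]),open("pics/w8.pkl","wb"))
f=cv2.imread("pics/side8.png");cv2.imwrite("pics/s8.png",cv2.resize(f[80:230,290:440],None,fx=5,fy=5,interpolation=cv2.INTER_CUBIC)[:600])
f=cv2.imread("pics/scene8.png");cv2.imwrite("pics/c8.png",cv2.resize(f[90:190,170:300],None,fx=6,fy=6,interpolation=cv2.INTER_CUBIC))
print(T()[0],T()[1].apply([1,0,0]))
E
```

```text
[ 0.5135 -0.2276  0.0586] [-0.0021  0.003   0.0019  0.0061  0.0018 -0.0013  0.0009]
[ 0.5129 -0.2275  0.058 ] [ 0.0382  0.9993 -0.0006]
```

View pics/s8.png

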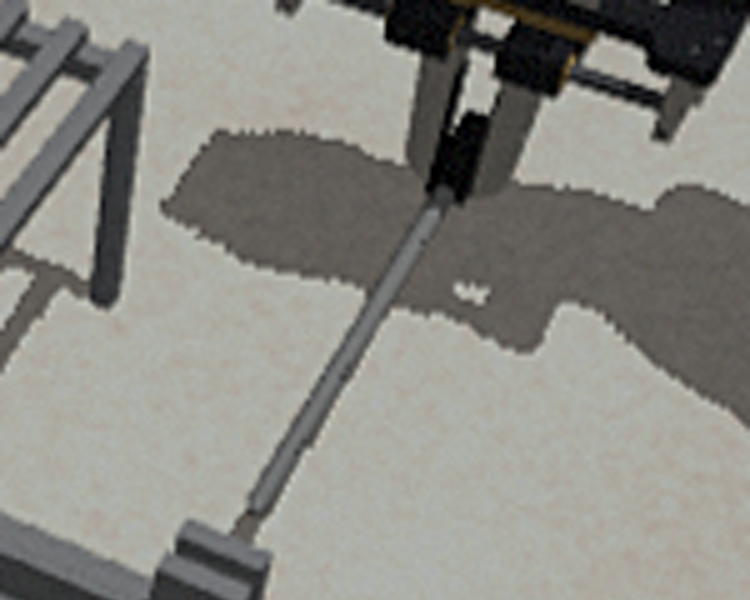

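View pics/c8.png

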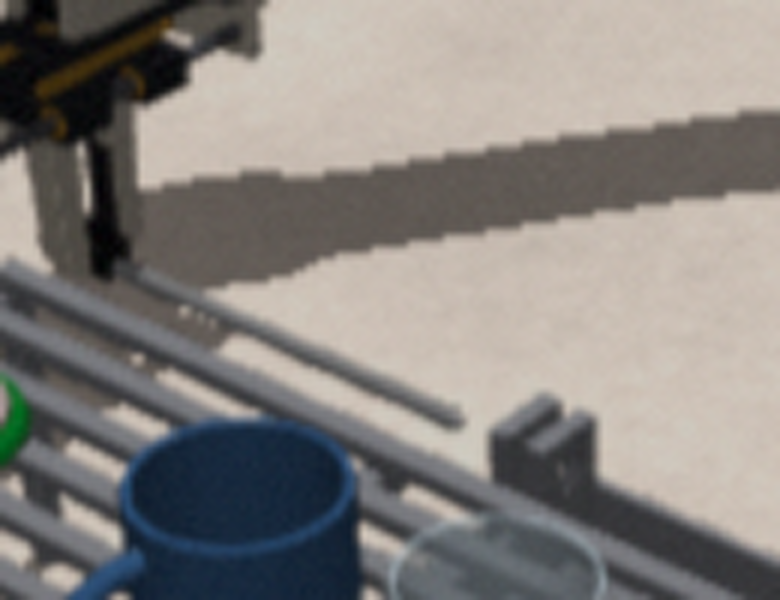

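```bash
cat > t8.py <<'E'
from h import *
S=lambda u,v:ray("side",290+u/5,80+v/5); C=lambda u,v:ray("scene",170+u/6,90+v/6)
p,r,s=T();print(p,r.apply([1,0,0]))
for n,a,b in [("tip",(258,511),(462,421)),("shoulder",(441,194),(125,268)),("+18-92",(181,524),(491,433)),("-18-92",(272,554),(548,399)),("ear+18-73",(164,557),(535,447)),("ear-18-73",(252,587),(595,420))]:
    x,e=tri([S(*a),C(*b)]);print(n,x,np.array(e)*1000,r.inv().apply(x-p))
E
python3 t8.py
```

```text
[ 0.5129 -0.2275  0.058 ] [ 0.0382  0.9993 -0.0006]
tip [ 0.5188 -0.0015  0.0609] [0.2594 0.2594] [ 0.2261 -0.0028 -0.0031]
shoulder [ 0.5132 -0.2055  0.0635] [0.7669 0.7669] [ 0.022  -0.0006 -0.0056]
+18-92 [0.5398 0.0314 0.0785] [0.7266 0.7266] [ 0.2598  0.017  -0.0207]
-18-92 [0.5028 0.0317 0.078 ] [1.6991 1.6991] [ 0.2587 -0.02   -0.0202]
ear+18-73 [0.5387 0.0525 0.0804] [0.4855 0.4855] [ 0.2808  0.0151 -0.0226]
ear-18-73 [0.5032 0.0543 0.0789] [4.4811 4.4811] [ 0.2812 -0.0205 -0.0211]
```

```bash
python3 - <<'E'
from h import *
import pickle
m,p,r=pickle.load(open("pics/w8.pkl","rb"))
f=cv2.imread("pics/wrist8.png");cv2.imwrite("pics/w8z.png",cv2.resize(f[0:240,180:340],None,fx=2.5,fy=2.5,interpolation=cv2.INTER_CUBIC))
hsv=cv2.cvtColor(f,cv2.COLOR_BGR2GRAY)
for v in (5,30,60,90,120,150,180,195): print(v,hsv[v,240:276])
E
```

```text
5 [221 219 221 221 222 219 222 218 193 144 116 125 136 142 149 152 155 156
 153 151 148 142 139 127 122 107  97 101 127 135 139 136 131 130 129 135]
30 [220 221 221 222 221 221 222 220 206 149 117 127 136 145 150 154 154 156
 154 150 148 144 141 131 121 111  96  94 124 134 137 137 135 137 136 134]
60 [221 222 223 221 221 220 221 217 202 155 124 122 119 129 145 153 155 156
 154 154 148 146 139 134 120 111 101 114 131 132 135 135 136 133 134 131]
90 [221 220 221 221 221 222 222 219 199 153 122 130 141 147 152 154 154 154
 154 149 147 145 140 134 124 110  95  97 121 133 137 131 134 132 133 132]
120 [223 220 220 222 223 221 221 221 211 166 133 129 141 149 153 152 153 155
 151 151 148 144 142 133 121 107  96  95 122 132 135 137 140 139 140 138]
150 [220 220 221 222 222 222 221 221 212 167 132 128 137 147 153 152 156 153
 154 151 148 141 135 133 119 105  89  93 121 134 137 136 138 137 137 134]
180 [132 129 133 132 133 131 128 128 123 115 107 119 131 142 148 153 153 151
 150 150 148 141 135 128 114 100  91  99 125 131 131 131 134 133 132 133]
195 [197 158 138 133 130 131 131 130 129 120  86  71  77  81  86  88  86  89
  86  85  84  85  84  79  75  71  74 100 127 142 139 140 140 136 135 134]
```

View pics/w8z.png

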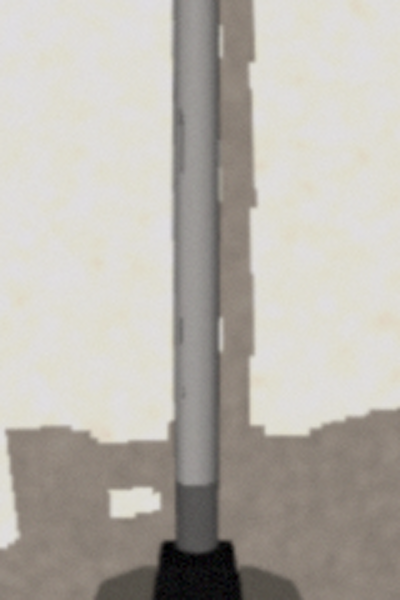

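>>> {"op": "arm_command", "data": {"targets": [[0,0,0.003,0.005,0.0,0.0015,-1],[0,0,0.003,0.01,0.0,0.0015,-1],[0,0,0.003,0.015,0.0,0.0015,-1],[0,0,0.003,0.02,0.0,0.0015,-1],[0,0,0.003,0.02,0.0,0.0015,-1]]}}

```text
time: 15.6
position: [0.5135, -0.2059, 0.0558]
orientation: [-2.264, -2.177, -0.001]
force: [-0.3, 0.5, -0.5]
gripper_width: 0.0175
```

>>> {"op": "arm_command", "data": {"targets": [[0,0,0,0,0,0,-1],[0,0,0,0,0,0,-1],[0,0,0,0,0,0,-1]]}}

```text
time: 15.9
position: [0.5132, -0.2077, 0.0557]
orientation: [2.267, 2.175, -0.0]
force: [0.8, -0.3, -1.0]
gripper_width: 0.0173
```

```bash
python3 - <<'E'
from h import *
print(T()[0])
for n in ("side","scene"):
    f=cams.grab_frame(n); cv2.imwrite(f"pics/{n}9.png",f)
f=cv2.imread("pics/side9.png");cv2.imwrite("pics/s9.png",cv2.resize(f[150:230,300:380],None,fx=7,fy=7,interpolation=cv2.INTER_CUBIC))
f=cv2.imread("pics/scene9.png");cv2.imwrite("pics/c9.png",cv2.resize(f[120:190,200:290],None,fx=8,fy=8,interpolation=cv2.INTER_CUBIC))
p,r,s=T();print(p,r.apply([1,0,0]),.5234+.041*(p[1]-.0285)-p[0],s["force"])
E
```

```text
[ 0.5132 -0.2077  0.0557]
[ 0.5132 -0.2076  0.0556] [ 0.0416  0.9991 -0.0001] 0.0004824820060194135 [ 0.2002  0.0634 -0.3463]
```

View pics/s9.png

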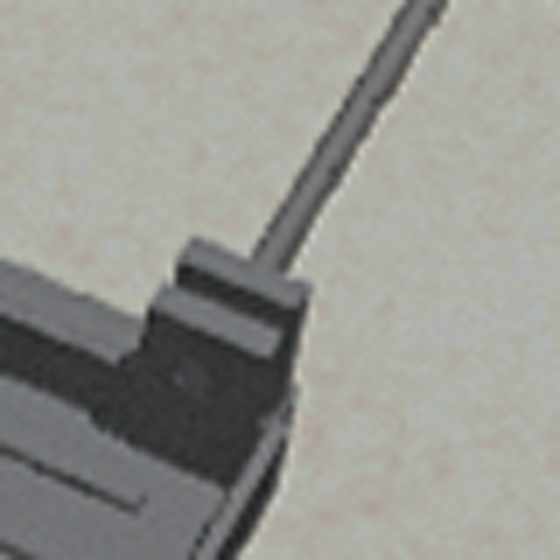

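View pics/c9.png

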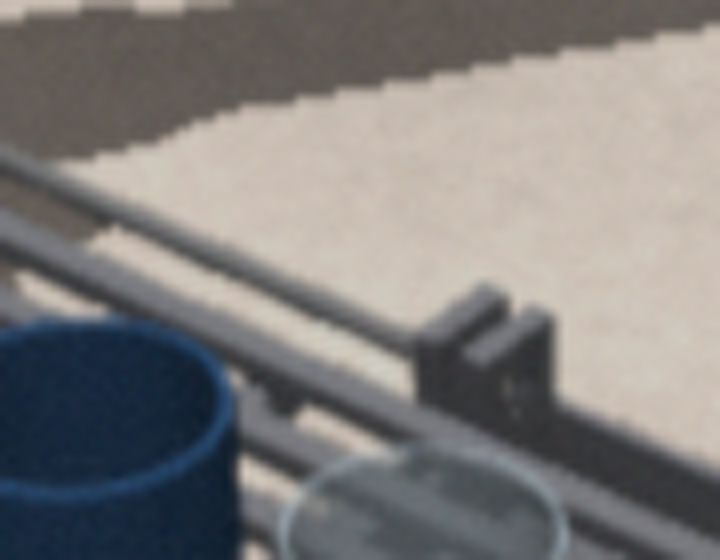

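```bash
python3 - <<'E'
from h import *
f=cv2.imread("pics/side9.png")[190:220,305:350]
g=np.clip((cv2.cvtColor(f,cv2.COLOR_BGR2GRAY).astype(float)-30)*5,0,255).astype(np.uint8)
cv2.imwrite("pics/s9e.png",cv2.resize(g,None,fx=16,fy=16,interpolation=cv2.INTER_NEAREST))
a,t=np.radians(-2.3),np.array([.5267,.1196])
R=np.array([[np.cos(a),-np.sin(a)],[np.sin(a),np.cos(a)]])
for y in(-.092,-.082,-.073,-.063,.063,.092):
    X=np.r_[R@[0,y]+t,.06];print(y,X,proj("side",X),proj("scene",X))
print("rod",[proj("side",np.array([.5132,-.2076,.0593])+d*np.array([.0416,.9991,0])) for d in(.1,.2,.3)])
E
```

```text
-0.092 [0.523  0.0277 0.06  ] [333.9855 192.0747] [254.9427 164.9113]
-0.082 [0.5234 0.0377 0.06  ] [331.859  195.5792] [257.9841 166.2978]
-0.073 [0.5238 0.0467 0.06  ] [329.9244 198.7675] [260.7437 167.5559]
-0.063 [0.5242 0.0567 0.06  ] [327.7514 202.3487] [263.8351 168.9653]
0.063 [0.5292 0.1825 0.06  ] [298.0634 251.2762] [305.2048 187.8255]
0.092 [0.5304 0.2115 0.06  ] [290.5621 263.6388] [315.4092 192.4776]
rod [array([360.6325, 148.485 ]), array([341.3242, 180.1848]), array([319.7534, 215.5993])]
```

View pics/s9e.png

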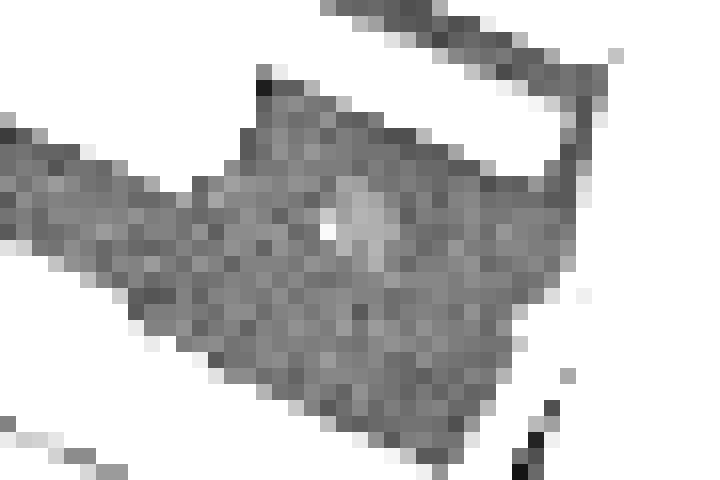

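>>> {"op": "arm_command", "data": {"targets": [[0,0,0,0.005,0,0,-1],[0,0,0,0.01,0,0,-1],[0,0,0,0.015,0,0,-1],[0,0,0,0.02,0,0,-1]]}}

```text
time: 16.4
position: [0.5142, -0.1866, 0.0557]
orientation: [-2.266, -2.176, -0.0]
force: [0.1, 0.4, -0.1]
gripper_width: 0.0175
```

```bash
cat > st.py <<'E'
from h import *
p,r,s=T();x=r.apply([1,0,0]);print(p,x,"F",s["force"],"M",s["moment"],"dx",.5234+.041*(p[1]-.0285)-p[0],"w",s["gripper_width"],"tip y",p[1]+.228)
E
python3 st.py
```

```text
[ 0.5142 -0.1866  0.0557] [0.0405 0.9992 0.0002] F [ 0.1063  0.3882 -0.083 ] M [-0.0584 -0.0876 -0.0233] dx 0.00040488427009088834 w 0.017487244643663823 tip y 0.041446291440009136
```

>>> {"op": "arm_command", "data": {"targets": [[0,0,0,0.006,0.0003,-0.0003,-1],[0,0,0,0.012,0.0003,-0.0003,-1],[0,0,0,0.018,0.0003,-0.0003,-1],[0,0,0,0.024,0.0003,-0.0003,-1]]}}

```text
time: 16.8
position: [0.5154, -0.1628, 0.056]
orientation: [-2.266, -2.176, -0.0]
force: [0.9, -0.1, -0.8]
gripper_width: 0.0175
```

```bash
python3 st.py;  python3 - <<'E'
from h import *
for n in ("side",):
    f=cams.grab_frame(n); cv2.imwrite(f"pics/{n}10.png",f)
cv2.imwrite("pics/s10.png",cv2.resize(f[150:290,260:380],None,fx=4,fy=4,interpolation=cv2.INTER_CUBIC))
E
```

```text
[ 0.5154 -0.1628  0.056 ] [0.0409 0.9992 0.0001] F [ 0.9142 -0.0761 -0.7658] M [-0.0989 -0.0233 -0.0191] dx 0.00010910374493411368 w 0.017469350458534108 tip y 0.06520552953541689
```

View pics/s10.png

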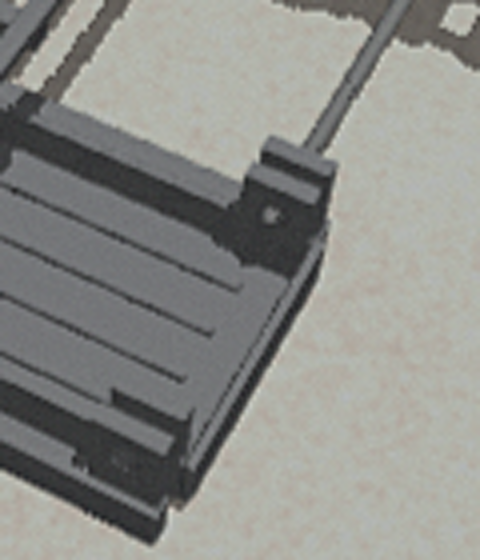

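The tip is showing through the right ear at (271,214). I'll carry on towards the left ear.

>>> {"op": "arm_command", "data": {"targets": [[0,0,0,0.01,0,0,-1],[0,0,0,0.025,0,0,-1],[0,0,0,0.04,0,0,-1],[0,0,0,0.055,0,0,-1],[0,0,0,0.07,0,0,-1]]}}

```text
time: 17.35
position: [0.5183, -0.0915, 0.0561]
orientation: [-2.265, -2.176, -0.001]
force: [-0.3, 0.3, -0.8]
gripper_width: 0.0173
```

>>> {"op": "arm_command", "data": {"targets": [[0,0,0,0.01,0,0,-1],[0,0,0,0.02,0,0,-1],[0,0,0,0.028,0,0,-1],[0,0,0,0.028,0,0,-1]]}}

```text
time: 17.75
position: [0.5196, -0.0639, 0.0561]
orientation: [-2.264, -2.177, -0.001]
force: [-1.1, 0.7, -1.2]
gripper_width: 0.0176
```

```bash
python3 st.py;  python3 - <<'E'
from h import *
for n in ("side",):
    f=cams.grab_frame(n); cv2.imwrite(f"pics/{n}11.png",f)
cv2.imwrite("pics/s11.png",cv2.resize(f[180:290,260:360],None,fx=5.4,fy=5.4,interpolation=cv2.INTER_CUBIC))
E
```

```text
[ 0.5196 -0.0639  0.0561] [0.039  0.9992 0.0008] F [-1.1306  0.6699 -1.1966] M [-0.1104 -0.0581 -0.0254] dx -2.0564162036551537e-06 w 0.017580341474979517 tip y 0.1640589196375118
```

View pics/s11.png

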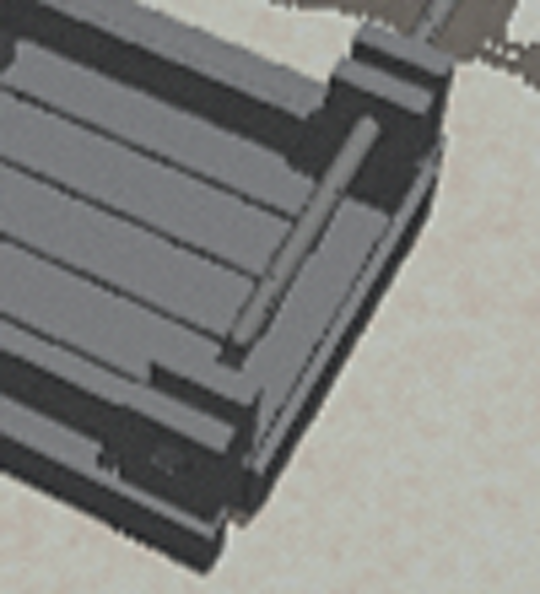

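>>> {"op": "arm_command", "data": {"targets": [[0,0,0,0.006,0,0,-1],[0,0,0,0.012,0,0,-1],[0,0,0,0.018,0,0,-1],[0,0,0,0.024,0,0,-1],[0,0,0,0.028,0,0,-1]]}}

```text
time: 18.3
position: [0.5207, -0.0366, 0.056]
orientation: [-2.266, -2.176, -0.001]
force: [0.1, 0.4, -0.8]
gripper_width: 0.0175
```

```bash
python3 st.py
```

```text
[ 0.5207 -0.0366  0.056 ] [0.0403 0.9992 0.0004] F [ 0.1318  0.3842 -0.7985] M [-0.0557 -0.0524 -0.0544] dx 7.417508950258167e-05 w 0.017463224972901103 tip y 0.1914075350926241
```

>>> {"op": "arm_command", "data": {"targets": [[0,0,0,0.006,0,0,-1],[0,0,0,0.012,0,0,-1],[0,0,0,0.018,0,0,-1],[0,0,0,0.024,0,0,-1],[0,0,0,0.03,0,0,-1]]}}

```text
time: 18.8
position: [0.5218, -0.007, 0.056]
orientation: [-2.267, -2.175, -0.0]
force: [0.0, 0.3, -0.5]
gripper_width: 0.0175
```

```bash
python3 st.py
```

```text
[ 0.5218 -0.007   0.056 ] [0.0411 0.9992 0.0001] F [ 0.0005  0.2677 -0.5431] M [-0.0913 -0.0595  0.0382] dx 0.00011280439725602776 w 0.017501027102764695 tip y 0.22102342592284077
```

Through all four eyes with no force. I'll ease in until the handle meets the plate.

>>> {"op": "arm_command", "data": {"targets": [[0,0,0,0.004,0,0,-1],[0,0,0,0.008,0,0,-1],[0,0,0,0.011,0,0,-1]]}}

```text
time: 19.1
position: [0.5223, 0.0038, 0.056]
orientation: [-2.267, -2.175, 0.0]
force: [0.2, 0.9, -0.6]
gripper_width: 0.0173
```

>>> {"op": "arm_command", "data": {"targets": [[0,0,0,0.002,0,0,-1],[0,0,0,0.004,0,0,-1]]}}

```text
time: 19.3
position: [0.5225, 0.0074, 0.056]
orientation: [2.267, 2.175, -0.0]
force: [0.2, 0.4, -1.0]
gripper_width: 0.0172
```

>>> {"op": "arm_command", "data": {"targets": [[0,0,0,0.002,0,0,-1],[0,0,0,0.003,0,0,-1]]}}

```text
time: 19.5
position: [0.5226, 0.0106, 0.056]
orientation: [-2.267, -2.175, -0.0]
force: [-1.0, -0.1, -0.7]
gripper_width: 0.0174
```

>>> {"op": "arm_command", "data": {"targets": [[0,0,0,0.001,0,0,-1],[0,0,0,0.002,0,0,-1]]}}

```text
time: 19.7
position: [0.5226, 0.0117, 0.056]
orientation: [2.267, 2.174, -0.002]
force: [-0.2, -2.6, -0.6]
gripper_width: 0.0175
```

```bash
python3 st.py;  python3 - <<'E'
from h import *
f=cams.grab_frame("wrist"); cv2.imwrite("pics/w12.png",cv2.resize(f[100:260,190:350],None,fx=3.7,fy=3.7,interpolation=cv2.INTER_CUBIC))
E
```

```text
[0.5226 0.0117 0.056 ] [ 0.0416  0.9991 -0.0012] F [-0.1604 -2.619  -0.5843] M [-0.5444 -0.0998 -0.0256] dx 0.00011781362085627745 w 0.017458712166624844 tip y 0.239692266878121
```

View pics/w12.png

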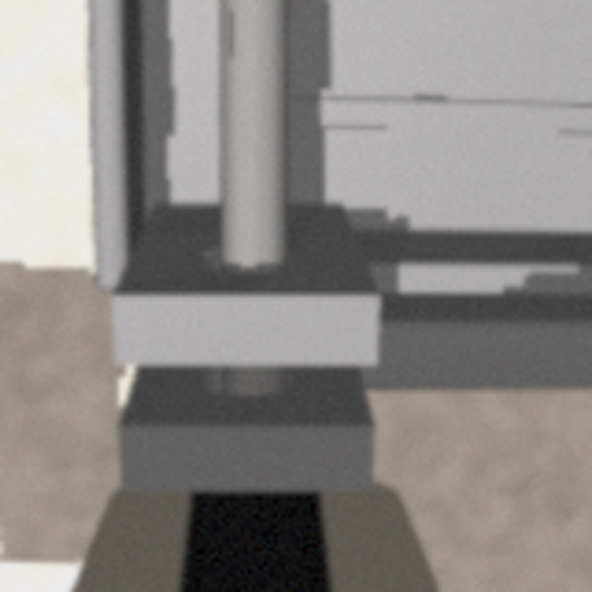

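>>> {"op": "arm_command", "data": {"targets": [[0,0,0,0.001,0,0,-1],[0,0,0,0.001,0,0,-1]]}}

```text
time: 19.95
position: [0.5226, 0.0117, 0.056]
orientation: [2.267, 2.173, -0.003]
force: [-0.6, -3.8, 0.6]
gripper_width: 0.0175
```

```bash
python3 st.py;  python3 - <<'E'
from h import *
for n,c in (("side",(150,290,240,400)),("scene",(90,240,180,340))):
    f=cams.grab_frame(n); cv2.imwrite(f"pics/{n}13.png",cv2.resize(f[c[0]:c[1],c[2]:c[3]],None,fx=4,fy=4,interpolation=cv2.INTER_CUBIC))
E
```

```text
[0.5226 0.0117 0.056 ] [ 0.0424  0.9991 -0.0025] F [-0.6118 -3.8257  0.6469] M [-0.9936 -0.0475  0.0084] dx 0.00012449047509688338 w 0.017462573844463376 tip y 0.23970175078976877
```

View pics/side13.png

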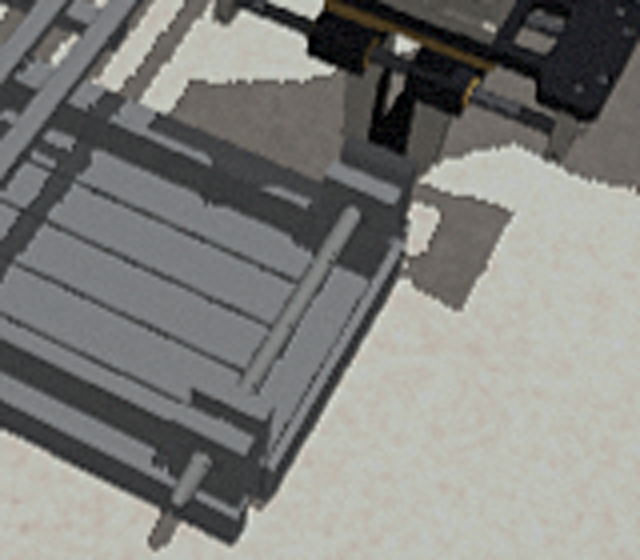

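View pics/scene13.png

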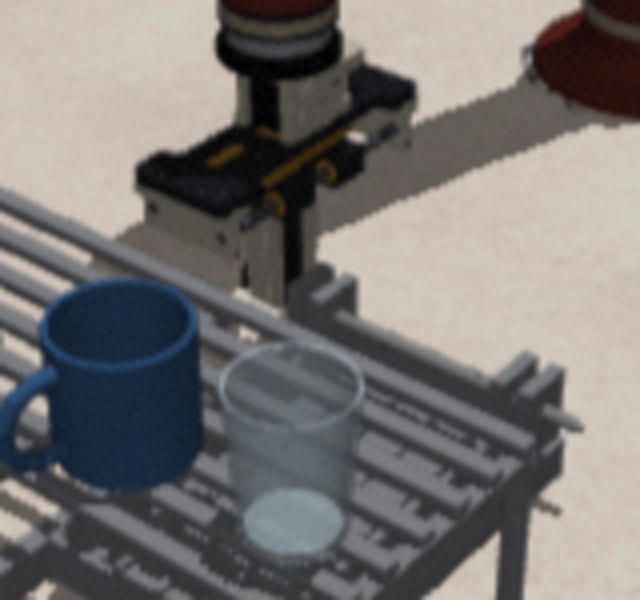

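>>> {"op": "arm_command", "data": {"targets": [[0,0,0,0,0,0.0015,-1],[0,0,0,0,0,0.0025,-1],[0,0,0,0,0,0.0025,-1]]}}

```text
time: 20.35
position: [0.5227, 0.0118, 0.0535]
orientation: [2.267, 2.173, -0.003]
force: [-0.1, -5.9, 1.7]
gripper_width: 0.0175
```

```bash
python3 st.py
```

```text
[0.5227 0.0118 0.0535] [ 0.0425  0.9991 -0.0022] F [-0.0833 -5.9376  1.7385] M [-1.2226 -0.092   0.0129] dx 4.991659618869271e-06 w 0.017539659130846527 tip y 0.23976210201570425
```

Resting lightly, still up against the plate. I'll let go gently.

>>> {"op": "arm_command", "data": {"targets": [[0,0,0,0,0,0,-0.75],[0,0,0,0,0,0,-0.6],[0,0,0,0,0,0,-0.4],[0,0,0,0,0,0,-0.2],[0,0,0,0,0,0,-0.2]], "force": 10}}

```text
time: 20.85
position: [0.5228, 0.0145, 0.0535]
orientation: [-2.265, -2.176, -0.002]
force: [-0.5, -1.0, 0.7]
gripper_width: 0.0357
```

```bash
python3 st.py;  python3 - <<'E'
from h import *
f=cams.grab_frame("wrist"); cv2.imwrite("pics/w14.png",cv2.resize(f[80:300,150:370],None,fx=2.7,fy=2.7,interpolation=cv2.INTER_CUBIC))
E
```

```text
[0.5228 0.0145 0.0535] [0.0401 0.9992 0.0013] F [-0.4788 -0.9618  0.6789] M [ 0.0456 -0.0786  0.0441] dx 6.891021187804824e-05 w 0.035735872009602446 tip y 0.2425007366559058
```

View pics/w14.png

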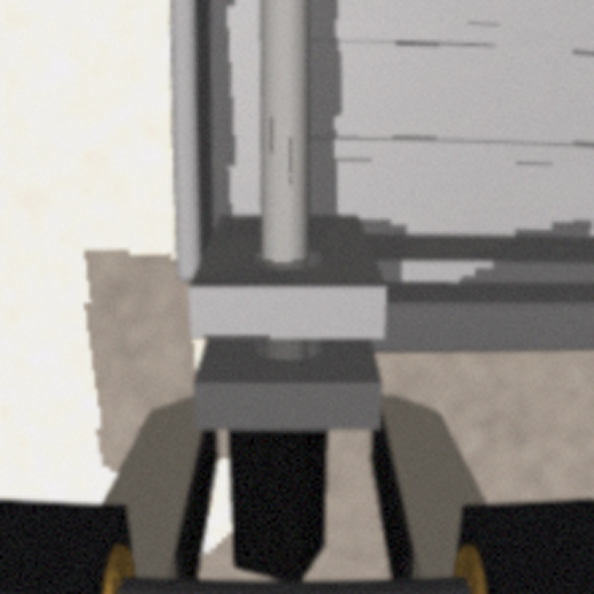

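>>> {"op": "arm_command", "data": {"targets": [[0,0,0,-0.003,0,0,0.2],[0,0,0,-0.006,0,0,0.2],[0,0,0,-0.006,0,-0.01,0.2],[0,0,0,-0.006,0,-0.04,0.2],[0,0,0,-0.006,0,-0.08,0.2]]}}

```text
time: 21.4
position: [0.5211, 0.0072, 0.1336]
orientation: [-2.265, -2.173, 0.004]
force: [0.9, -0.2, -0.6]
gripper_width: 0.0556
```

>>> {"op": "arm_command", "data": {"targets": [[0,0,0,-0.03,-0.01,-0.04,0.2],[0,0,0,-0.08,-0.02,-0.06,0.2],[0,0,0,-0.12,-0.03,-0.06,0.2],[0,0,0,-0.12,-0.03,-0.06,0.2]]}}

```text
time: 21.8
position: [0.4855, -0.12, 0.1942]
orientation: [2.279, 2.157, -0.008]
force: [0.4, 0.0, -0.3]
gripper_width: 0.0559
```

```bash
python3 st.py;  python3 - <<'E'
from h import *
f=cams.grab_frame("wrist"); cv2.imwrite("pics/w15.png",cv2.resize(f,(800,600),interpolation=cv2.INTER_CUBIC))
for n,c in (("side",(50,290,110,400)),("scene",(90,300,100,380))):
    f=cams.grab_frame(n); cv2.imwrite(f"pics/{n}15.png",cv2.resize(f[c[0]:c[1],c[2]:c[3]],None,fx=2.7,fy=2.7,interpolation=cv2.INTER_CUBIC))
    if n=="side": cv2.imwrite("pics/s15.png",cv2.resize(f[160:290,270:380],None,fx=4.6,fy=4.6,interpolation=cv2.INTER_CUBIC))
E
```

```text
[ 0.4855 -0.12    0.1942] [ 0.0547  0.9985 -0.006 ] F [ 0.3964  0.0148 -0.2648] M [-0.0828 -0.1216  0.0216] dx 0.03177558349900128 w 0.05589443265332663 tip y 0.10804108311214035
```

View pics/side15.png

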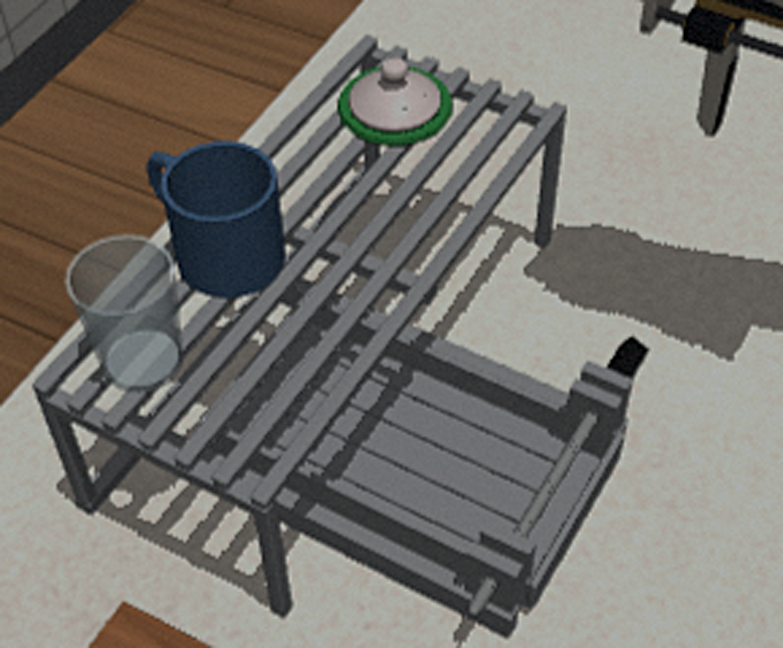

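View pics/w15.png

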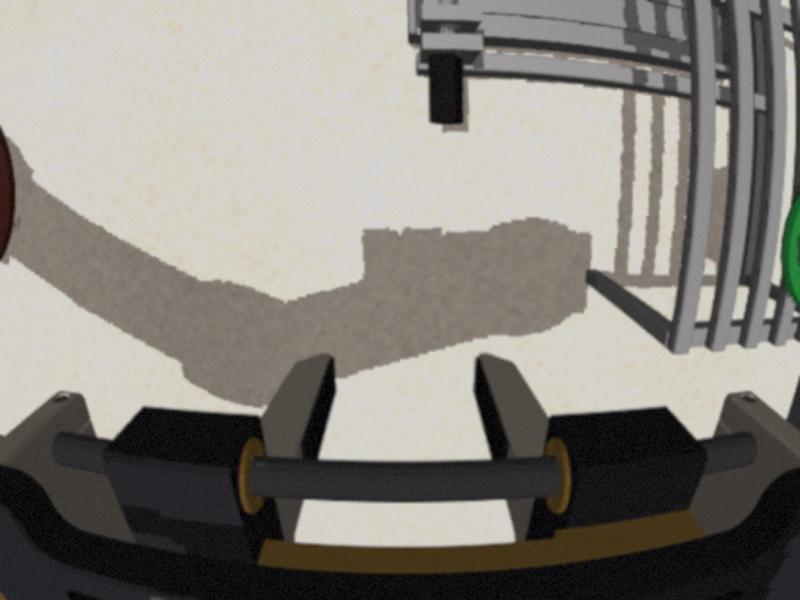

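View pics/scene15.png

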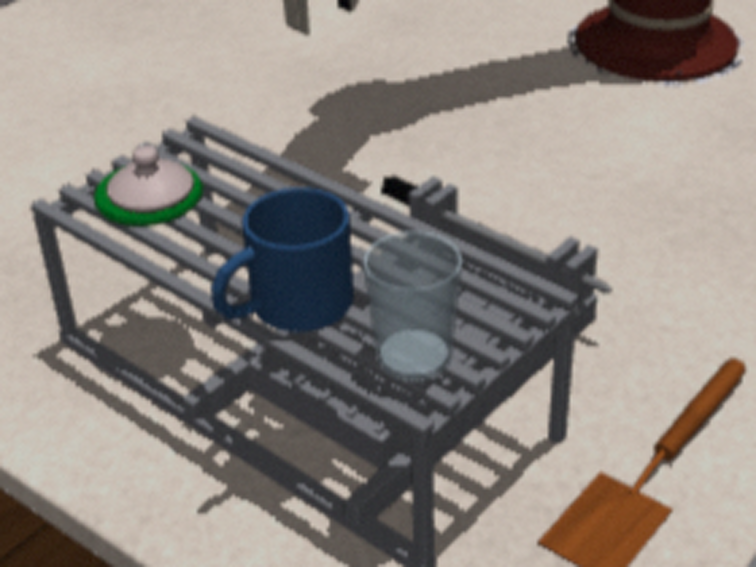

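View pics/s15.png

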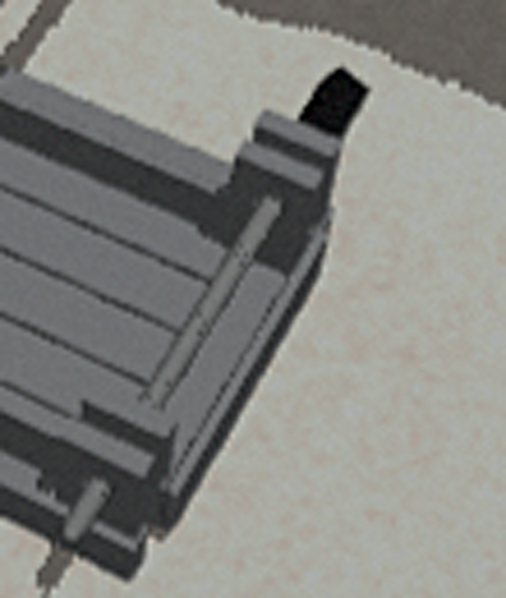

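```bash
python3 - <<'E'
from h import *
f=cams.grab_frame("wrist"); cv2.imwrite("pics/w16.png",f);cv2.imwrite("pics/w16z.png",cv2.resize(f[0:90,250:330],None,fx=6.5,fy=6.5,interpolation=cv2.INTER_CUBIC))
a=onz("wrist",284.5,78,.069);print(a,T()[0])
print(onz("wrist",*(250+440/6.5,0),.08))
E
```

```text
[ 0.5178 -0.0046  0.069 ] [ 0.4877 -0.1098  0.1939]
[0.5516 0.0726 0.08  ]
```

View pics/w16z.png

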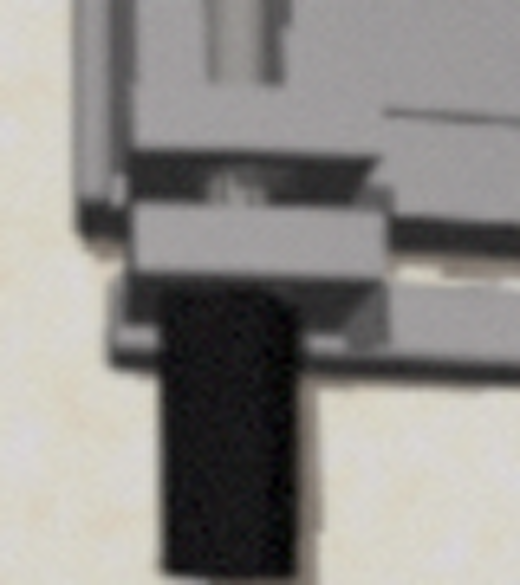

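```bash
python3 - <<'E'
from h import *
for z in (.064,.067,.070): print(z,onz("wrist",250+230/6.5,575/6.5-.5,z)[1]+.045)
print("plate",onz("wrist",250+250/6.5,276/6.5-.5,.08)[1], T()[2]["time"])
E
```

```text
0.064 0.030775367936592614
0.067 0.03066248347470346
0.07 0.03054959901281431
plate 0.029207318953931298 22.0
```

```bash
python3 -c "
from rig import manip
print(manip.finish_job())"
```

```text
the job is handed in; nothing more can be done
None
```

The tray is pushed fully in, and the rod is threaded through all four eyes with its handle against the right-hand rail's eye. I handed the job in at about 22 s, with the gripper open and clear of everything.

- **Tray:** I pushed it until it stopped moving, with the push force rising to about 15 N. From above, the right tray ear then lined up with the right rail's eye to about 0.3 mm.
- **Rod:** I drew it out by the tip in two pulls, turned it and put it down, then took it again by the handle. It went in with only about 1 N of force until the handle met the plate, where the force rose to about 4–6 N.
- **Last checks:** After release, the side view shows the tip past the left eye. The wrist view puts the handle's front face at y = 30.6 mm and the plate's outer face at 29.2 mm. They can't overlap, so I take them as touching; the 1.4 mm is within the camera's error.
- **Other items:** The mug, tumbler, lid and spatula look unmoved in the pictures; I did not measure them.
- **Disagreements:** The side and scene cameras placed the eye about 2 mm away from the wrist camera's estimate in x, so I aimed close to the wrist estimate, within about half a millimetre. The handle also rolled a little about its axis when I let go.

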